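Measure a stone core's height and weigh it net in a tared bowl

ROBOT

A 6-joint arm with a two-finger parallel gripper is mounted at the origin on the work surface. World frame = base frame: x ahead of the robot, y to its left, z up, the work surface at z = 0. Lengths are in mm, angles in rad, forces in N, time in s.
With the tool pointing down it reaches from about 275 to 750 mm from the base axis. Payload 10.2 kg.
Tool frame: the origin (TCP) lies at the very end of the fingers, on their centre line; the grasp point (between the pads) lies behind it (ctrl.grasp_offset is the z of the grasp point in the tool frame, in mm); z points along the fingers, y is the direction in which the jaws open and shut (so a half turn about z gives the same grasp; the last joint's range is limited). The gripper opens to 85 mm and grips with 20 to 120 N. Pads are 22 mm wide; open, the fingers measure 114 mm over their backs; the gripper's body (76 mm by 85 mm) begins 54 mm behind the grasp point. The pads swing forward as they close: fully open they stand 13 mm farther back than shut.
Start: joints at [-1.436, 0.313, 1.498, -0, 1.331, -0.223], TCP at [183.85, -491.762, 231.294] pointing down, gripper open.
Joint ranges: [-2.94, 2.94], [-0.97, 2.17], [0.19, 2.56], [-1.23, 4.37], [0.02, 3.11], [-2.88, 2.88]. Speed limits (rad/s): [2.39, 2.39, 3.01, 3.14, 3.14, 3.14].

INTERFACE

Orientations are given as a unit quaternion [w, x, y, z].
In Python, from rig import ctrl, capture, job gives the robot as it stands. The module is installed in compiled form; this text tells all that it offers.
- The arm moves only by the tool move_arm, never from a script. Its argument "series" is a list of rows, each a list of 7 numbers: the turn, a rotation vector about the tool's x, y, z in rad, then the shift along the tool's x, y, z in cm, then the opening, from 0 (shut) to 1 (fully open). A call has 1 to 5 rows; each row is the pose to reach, as a shift and turn from the pose measured when the call began, along the tool's axes at that moment; what a row does not reach only later rows make up. A row lasts 1/12 s, in which the tool goes at most 41.7 mm and 7.16 degrees, less where a joint would pass 70% of its speed; a pose out of reach is approached as far as the arm can. A call with a gripper value outside its range is refused whole. The fingers move at their own pace and stop on an object; "grip_force" is the grip in N (left out, the last holds). Time passes only in rows, so rows that repeat a pose let the fingers close. It gives the time, the measured TCP pose, the force and the opening at its end, in the units of the state.
- ctrl.sense(): the state, without advancing time (a new reading comes with each control period).
- capture(name): name is "scene" or "top"; returns a dict with "frame" (400x640x3 uint8, red, green, blue), "mtx" (3x3 intrinsics, pixels), "R" (3x3) and "t" (3): a world point X has camera coordinates R X + t. Camera axes: x right, y down, z forward; pixel columns grow to the right and rows downward; lengths in mm; the calibration is good to about 2 mm. A picture is of the moment at which its call begins. There is no depth.
- job.finish_job(): hands the job in, once; it reports no verdict.
The state is a dict: "time_s": time; "joints": joint angles; "dq": joint speeds; "tau": joint torques, N m; "eef_pos": TCP position; "ee_rot": TCP orientation; "force": force on the tool from outside, world axes, zero at the start; "wrist_torque": the same for the moment, N m; "grip_width": opening from 0.0 (shut) to 1.0 (fully open).
Only numpy, scipy, OpenCV 4.12 (cv2) and the standard library are available. Lean on these libraries where they do the work, as an engineer would, in place of code of your own. Each camera call takes 0.05 s, during which the arm holds its last target.

TASK

Take the stone core's height and net weight. First press the height gauge's knob down gently until its foot rests on the core, hold it there a moment for the reading and let it spring back up; then set the empty bowl on the middle of the balance's pan, let go of it and press the wide tare key. Last, take the core out from under the gauge and stand it gently upright on the floor of the tared bowl, without overloading the balance, pressing its round power key, pressing tare once the core is on it, or disturbing the other things on the bench.

Things in the scene. Friction and masses are not known exactly. Their poses are not given: they have to be found in the camera images.
- bowl_center (a point): The empty bowl: thick-walled white plastic, round, 150 mm across the rim, 98 mm across its foot, 45 mm tall, 0.2 kg; this point is on its axis half-way up, 22.5 mm above its underside; z is its axis, upward. The wall is straight, 8 mm thick, and flares outward 30 degrees from upright all round, so it is best pinched by the wall at the rim with the tool leaned along the wall. The floor is 8 mm thick and about 88 mm across inside. It starts upright and empty on the bench.
- core_center (a point): The stone core to weigh: a plain grey upright cylinder 50 mm in diameter and 90 mm tall, about 0.42 kg; this point is its centre, 45 mm above its lower end; z is its axis. It starts standing on the gauge's anvil under the gauge's foot.
- pan_top (a point): Centre of the upper face of the balance's round steel pan, 140 mm in diameter, 75 mm above the bench when empty; z up, x from the balance's front to its back (the front, with display and keys, faces the robot). The balance is 180 mm wide and reaches 183 mm in front of this point and 110 mm behind it; its front panel is no more than 55 mm high.
- pan (a joint): How far the balance's pan is pressed down, m: 0 empty, sprung 2.5 N per mm, so the bowl sinks it about 0.8 mm and bowl and core about 2.5 mm; at 6 mm it meets its overload stop. Beyond 5.5 mm (about 14 N) the balance is overloaded.
- tare_top (a point): Centre of the top of the tare key, the wide white bar key at the front of the balance's panel, 46 mm wide (y) by 24 mm (x), 49 mm above the bench; 152 mm in front of the pan's centre and 32 mm to the right as the robot sees it. z points out of the panel, leaning 11 degrees towards the balance's front.
- tare (a joint): Travel of the tare key, m: 0 up, 0.004 fully down; it needs about 1.5 N to start and 5 N to be fully down, and springs back. Over 25 N on it is too much.
- power_top (a point): Centre of the top of the power key, round, 18 mm in diameter, 87 mm to the left of the tare key's centre on the same panel, as the robot sees it; not to be pressed.
- power (a joint): Travel of the power key, m: 0 up, 0.004 fully down, sprung like the tare key.
- gauge_knob (a point): Centre of the top of the height gauge's black knob, 28 mm in diameter, flat for 20 mm, on the upper end of the gauge's upright spindle, 296 mm above the bench when up; pushed straight down it lowers the foot. z up. x of this frame runs from the gauge's front (facing the robot) to its column, which stands 82 mm behind the spindle, 22 mm thick and 255 mm high, with a read-out head behind it that reaches 265 mm up and 138 mm behind the spindle.
- gauge_foot (a point): Centre of the under side of the gauge's round foot, 18 mm in diameter, on the lower end of the spindle (10 mm thick), straight under the knob; when up it is 169 mm above the bench, 55 mm above the top of the core. The arm and sleeve that guide the spindle lie 190 to 216 mm above the bench and cover the core from above.
- foot (a joint): How far the gauge's foot has been lowered, m: 0 up, 0.06 end of stroke; it rests on the core at about 0.055. A spring returns it: about 2 N to start it down and 4 N at 0.055. Once it rests on the core everything is stiff: over 30 N on the core is too much.
- anvil (a point): Centre of the top of the gauge's round steel anvil, 72 mm in diameter, 24 mm above the bench, on which the core stands. The gauge's base plate is 20 mm high, 130 mm wide, and reaches 60 mm in front of this point and 120 mm behind it; x from front to column.
- short_core: Bystander: a shorter grey stone cylinder, 54 mm in diameter, 55 mm tall, standing on the bench; origin at the centre of its under side.
- beaker: Bystander: open glass beaker, 72 mm across, 95 mm tall; origin at the centre of its under side.
- rinse_bottle: Bystander: white plastic bottle, 68 mm across, 170 mm tall; origin at the centre of its under side.
- jar: Bystander: lidded glass jar, 66 mm across, 75 mm tall; origin at the centre of its under side.
- tip_box: Bystander: closed blue plastic box 85 x 120 x 55 mm; origin at the centre of its under side.
- spatula: Bystander: flat spatula 190 mm long lying across the front of the bench; origin at its middle, x along it.
- dish: Bystander: small white ceramic dish, 100 mm across, 30 mm tall; origin at the centre of its under side.
Mind the look-alikes: they are no part of the job. What is shaped like the part that bears core_center but orange is not meant.

How it is judged (in metres and radians):
On the way, in this order (a step that is already met when the one before it is completed fails the run):
1. the gauge's foot is lowered until it rests on the standing core and held there for a reading (value of joint foot above 0.0535 m and contact force between foot and core above 0.2 N and angle between core_center's own z axis and vertical below 0.05 rad), for 0.3 s.
2. the foot has sprung back up (value of joint foot below 0.003 m), for 0.1 s.
3. the empty bowl stands on the middle of the pan, let go (horizontal distance between bowl_center and pan_top below 0.02 m and contact force between bowl and pan above 1 N and contact force between bowl and the fingers below 0.1 N and angle between bowl_center's own z axis and vertical below 0.06 rad and value of joint tare below 0.001 m), for 0.2 s.
4. the tare key is pressed down with only the empty bowl on the pan (value of joint tare above 0.003 m and horizontal distance between bowl_center and pan_top below 0.02 m and contact force between bowl and pan above 1 N and contact force between bowl and the arm below 0.1 N and horizontal distance between core_center and pan_top above 0.1 m), for 0.1 s.
At the end, for the whole second after the job is handed in: The bowl stands upright on the pan, within 20 mm of its centre, and carries its weight and the core's onto the pan; the core stands upright (within 3.4 degrees) on the bowl's floor, within 25 mm of its axis; the gauge's foot and the tare key are back up; all is at rest (horizontal distance between bowl_center and pan_top below 0.02 m and angle between each of bowl_center, core_center's own z axis and vertical below 0.06 rad and contact force between bowl and pan above 4 N and z of core_center in the frame of bowl_center between 0.027 and 0.034 m and horizontal distance between core_center and bowl_center below 0.025 m and value of joint foot below 0.003 m and value of joint tare below 0.001 m and linear speed of each of core, bowl below 0.01 m/s); the robot touches nothing.
It fails at once if the gauge's foot is forced onto the core with over 30 N (contact force between foot and core above 30 N).
It fails at once if the balance is overloaded: its pan is pressed more than 5.5 mm down (value of joint pan above 0.0055 m).
It fails at once if the tare key is pressed with over 25 N (contact force between tare and anything else above 25 N).
It fails at once if the power key is pressed, or tare is pressed with the core on the balance (value of joint power above 0.0025 m or (value of joint tare above 0.002 m and horizontal distance between core_center and pan_top below 0.07 m)).
It fails at once if another thing on the bench is moved more than 25 mm (distance of any of short_core, beaker, rinse_bottle, jar, tip_box, spatula, dish from where it was at the start of the episode above 0.025 m).
It also fails if it takes over 72 s, if anything falls off the work surface, if the arm or the gripper's body presses on something with over 40 N, if the wrist force passes 120 N, or if a joint passes its speed limit or range.

## Working session

There is one attempt and no reset: what is moved stays moved. The work goes in short steps, Python scripts to look and compute and a tool call to move; the robot and the scene stay as the last step left them, time stands still between calls to the robot, and variables do not carry over. Pictures are saved under pics/ and viewed, and the job is handed in when it is done.

Besides the shell and the picture viewer there is one more tool, called after "Emit:" as name(argument=value, ...) on one line, values as JSON. move_arm: Moves the arm, as the interface text tells. Its arguments: {"type":"object","properties":{"series":{"type":"array","items":{"type":"array","items":{"type":"number"}}},"grip_force":{"type":"number"}},"required":["series"]}

```bash
mkdir -p pics; ls; python3 - <<'E'
from rig import ctrl, capture, job
import cv2,numpy as np
print(ctrl.sense(), ctrl.grasp_offset)
for n in ("scene","top"):
    c=capture(n); cv2.imwrite(f"pics/{n}0.png",c["frame"][:,:,::-1]); print(n,c["mtx"].tolist(),c["R"].round(4).tolist(),c["t"].round(1).tolist(), (-c["R"].T@c["t"]).round(0))
    np.savez(f"{n}0.npz",**c)
E
```

```text
pics
{'time_s': 0.0, 'joints': array([-1.43641798e+00,  3.13468154e-01,  1.49844586e+00, -1.93693631e-05,
        1.33097514e+00, -2.23408088e-01]), 'dq': array([ 0.00146097, -0.00170322,  0.00152354,  0.00252428, -0.00031644,
        0.00010449]), 'tau': array([-1.18179792e-03, -4.12266827e+01, -2.59743798e+01, -2.58453092e-04,
        4.19728385e-03, -2.29740425e-05]), 'eef_pos': array([ 183.80092295, -491.5026994 ,  230.7224751 ]), 'ee_rot': array([-6.48027359e-04,  9.84040619e-01,  1.77942797e-01,  1.94505779e-05]), 'force': array([-0.0205227 ,  0.5276534 ,  0.36756201]), 'wrist_torque': array([-0.01035377,  0.02250753, -0.04748968]), 'grip_width': 1.004286478690013} -18.700000000000003
scene [[367.7550278940307, 0.0, 314.717073651837], [0.0, 367.7550278940307, 199.77262112786204], [0.0, 0.0, 1.0]] [[-0.2411, 0.9704, 0.0128], [0.6218, 0.1647, -0.7657], [-0.7451, -0.1766, -0.6431]] [132.9, -226.6, 1692.6] [1434.  207.  913.]
top [[413.21732594521006, 0.0, 323.62111986348765], [0.0, 413.21732594521006, 198.7477740980782], [0.0, 0.0, 1.0]] [[0.0043, -1.0, 0.0037], [-0.9929, -0.0047, -0.1187], [0.1187, -0.0032, -0.9929]] [-7.8, 632.0, 1386.1] [ 463.   -0. 1451.]
```

View pics/scene0.png

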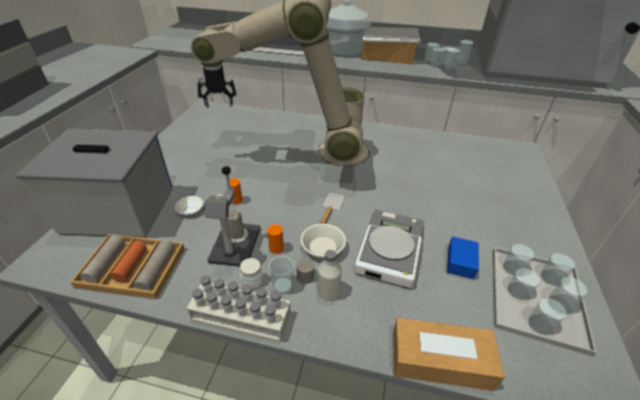

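View pics/top0.png

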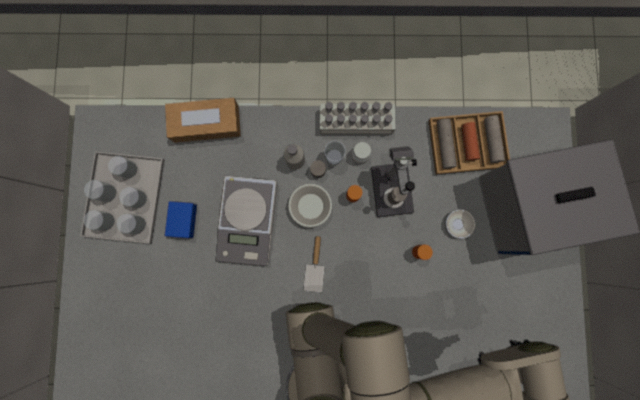

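The overview shows the balance at top px (245,215), bowl (310,207), gauge (393,190) and orange decoys at (355,193) and (423,252). I'll zoom in.

```bash
python3 - <<'E'
import cv2
a=cv2.imread("pics/top0.png")[135:285,200:450]; cv2.imwrite("pics/top0z.png",cv2.resize(a,None,fx=3.2,fy=3.2,interpolation=cv2.INTER_CUBIC))
a=cv2.imread("pics/scene0.png")[155:305,190:440]; cv2.imwrite("pics/scene0z.png",cv2.resize(a,None,fx=3.2,fy=3.2,interpolation=cv2.INTER_CUBIC))
E
```

```text
(no output)
```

View pics/top0z.png

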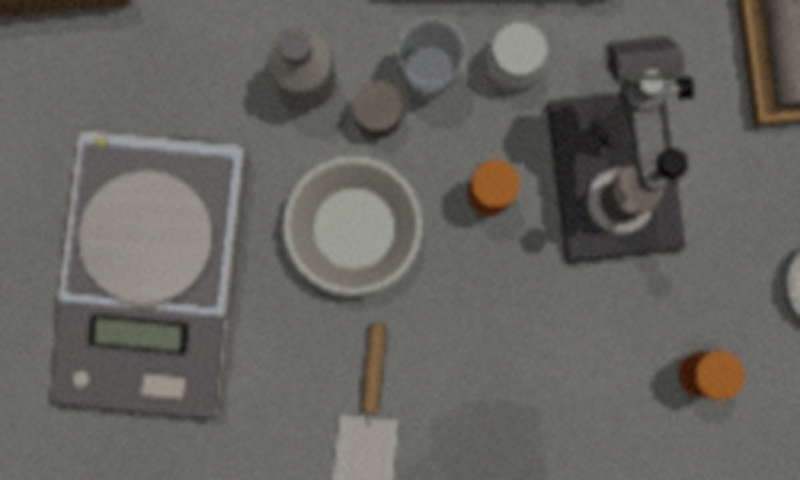

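View pics/scene0z.png

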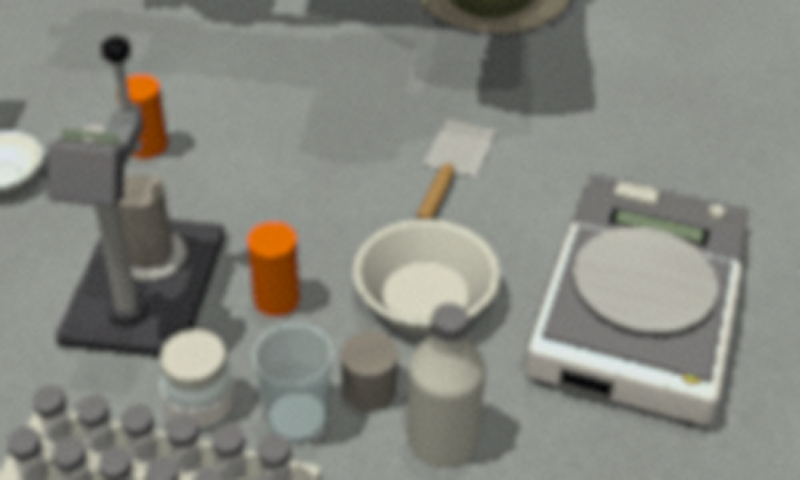

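```bash
cat > h.py <<'E'
import numpy as np,cv2
def load(n): return dict(np.load(n+".npz"))
def ray(c,u,v):
    d=c["R"].T@(np.linalg.inv(c["mtx"])@np.array([u,v,1.0])); return -c["R"].T@c["t"],d
def onz(c,u,v,z):
    o,d=ray(c,u,v); return o+d*(z-o[2])/d[2]
def tri(c1,p1,c2,p2):
    A=[];b=[]
    for c,p in((c1,p1),(c2,p2)):
        o,d=ray(c,*p); d/=np.linalg.norm(d); M=np.eye(3)-np.outer(d,d); A.append(M);b.append(M@o)
    A=np.vstack(A);b=np.hstack(b); x,*_=np.linalg.lstsq(A,b,rcond=None); return x,np.linalg.norm(A@x-b)
def proj(c,X):
    p=c["mtx"]@(c["R"]@np.array(X)+c["t"]); return p[:2]/p[2]
E
python3 - <<'E'
from h import *
T=load("top0");S=load("scene0")
def blobs(c,roi,f,amin=20):
    x0,y0,x1,y1=roi; h=cv2.cvtColor(c["frame"],cv2.COLOR_RGB2HSV)[y0:y1,x0:x1].astype(int)
    m=f(h).astype(np.uint8); n,l,s,ce=cv2.connectedComponentsWithStats(m)
    return [(s[i].tolist()[4],(s[i][0]+x0,s[i][1]+y0,s[i][2],s[i][3]),(ce[i]+[x0,y0]).round(2)) for i in range(1,n) if s[i][4]>=amin],m,l
# knob
print("knobT",blobs(T,(400,175,422,198),lambda h:h[...,2]<45,10)[0])
print("knobS",blobs(S,(215,160,240,180),lambda h:h[...,2]<45,10)[0])
# orange
for n,c in (("T",T),("S",S)):
    print("or",n,blobs(c,(190,150,450,300),lambda h:(h[...,1]>180)&(h[...,0]<15)&(h[...,2]>110),30)[0])
kt=(200+671/3.2,135+163/3.2);ks=(190+116/3.2,155+49/3.2)
print(kt,ks,tri(T,kt,S,ks), onz(T,*kt,288), onz(S,*ks,288))
z=lambda u,v:(200+u/3.2-.35,135+v/3.2-.35)
g=[onz(T,*z(*p),20) for p in((548,104),(569,262),(683,247))]
print("base",np.round(g,1))
zs=lambda u,v:(190+u/3.2-.35,155+v/3.2-.35)
print("baseS",np.round([onz(S,*zs(*p),20) for p in((224,226),(187,350),(60,340),(105,222))],1))
for nm,p,ps,h in (("pan",(145,237),(645,279),75),("bowlrim",(353,226),(427,277),45),("tare",(164,387),(636,192),49),("power",(81,379),(717,211),49),("anv",(620,201),None,24)):
    print(nm,onz(T,*z(*p),h).round(1), ps and onz(S,*zs(*ps),h).round(1))
print("balT",np.round([onz(T,*z(*p),60) for p in((82,133),(243,147),(222,312),(60,298))],1),np.round([onz(T,*z(*p),50) for p in((51,404),(218,416))],1))
E
```

```text
knobT [(62, (np.int32(405), np.int32(182), np.int32(9), np.int32(9)), array([409.27, 186.19]))]
knobS [(41, (np.int32(223), np.int32(167), np.int32(7), np.int32(7)), array([225.85, 170.15]))]
or T [(125, (np.int32(348), np.int32(186), np.int32(13), np.int32(14)), array([353.99, 192.42])), (135, (np.int32(418), np.int32(246), np.int32(14), np.int32(13)), array([424.11, 252.01]))]
or S [(119, (np.int32(230), np.int32(179), np.int32(11), np.int32(25)), array([235.99, 191.76])), (250, (np.int32(268), np.int32(225), np.int32(14), np.int32(28)), array([275.14, 241.09]))]
(409.6875, 185.9375) (226.25, 170.3125) (array([ 640.43403041, -249.3487194 ,  283.42228353]), np.float64(0.9879077480744811)) [ 639.99365447 -249.0435848   288.        ] [ 646.18734539 -245.27492812  288.        ]
base [[ 747.  -171.    20. ]
 [ 572.8 -192.2   20. ]
 [ 589.8 -316.3   20. ]]
baseS [[ 582.  -190.1   20. ]
 [ 754.5 -163.8   20. ]
 [ 773.9 -288.7   20. ]
 [ 609.  -317.3   20. ]]
pan [592.7 258.   75. ] [600.2 258.   75. ]
bowlrim [608.4  41.8  45. ] [623.6  45.3  45. ]
tare [437.1 238.7  49. ] [445.2 238.8  49. ]
power [445.1 326.   49. ] [453.5 326.1  49. ]
anv [ 639.3 -247.9   24. ] None
balT [[705.1 330.9  60. ]
 [690.9 159.1  60. ]
 [515.5 178.   60. ]
 [529.4 348.3  60. ]] [[419.  356.4  50. ]
 [407.3 181.3  50. ]]
```

```bash
python3 - <<'E'
from h import *
T=load("top0");S=load("scene0")
def zoom(c,x0,y0,x1,y1,f):
    g=c["frame"][y0:y1,x0:x1]; return cv2.resize(g,None,fx=f,fy=f,interpolation=cv2.INTER_CUBIC)
def fit(c,x0,y0,x1,y1,fn,name,f=4):
    z=cv2.GaussianBlur(zoom(c,x0,y0,x1,y1,f),(0,0),2); h=cv2.cvtColor(z,cv2.COLOR_RGB2HSV).astype(int); m=fn(h).astype(np.uint8)
    cs,_=cv2.findContours(m,cv2.RETR_EXTERNAL,cv2.CHAIN_APPROX_NONE); k=max(cs,key=cv2.contourArea)
    e=cv2.fitEllipse(cv2.convexHull(k)); o=z.copy(); cv2.ellipse(o,e,(255,0,0),1); cv2.imwrite(f"pics/{name}.png",o[:,:,::-1])
    return ((e[0][0]+.5)/f-.5+x0,(e[0][1]+.5)/f-.5+y0), (e[1][0]/f,e[1][1]/f)
g=lambda c,u,v:c["frame"][v,u]
print("panT px",g(T,245,209),g(T,232,225),"bowl rim",g(T,290,207),g(T,293,207), "bg",g(T,270,260))
print("panS",g(S,391,243),"bal",g(S,372,262),"bowlS",g(S,303,240))
for nm,c,roi,th,zz in (("panT",T,(220,183,270,236),125,75),("panS",S,(366,222,418,262),135,75),("bowlT",T,(284,178,338,232),125,45),("bowlS",S,(296,220,350,262),130,45)):
    p,ax=fit(c,*roi,lambda h:h[...,2]>th,"f_"+nm); print(nm,np.round(p,2),np.round(ax,2),onz(c,*p,zz).round(1))
ims=[cv2.resize(cv2.imread(f"pics/f_{n}.png"),(390,290)) for n in("panT","panS","bowlT","bowlS")]
cv2.imwrite("pics/fits.png",np.vstack([np.hstack(ims[:2]),np.hstack(ims[2:])]))
E
```

```text
panT px [145 141 135] [111 105 100] bowl rim [147 144 133] [119 116 108] bg [96 95 92]
panS [184 182 171] bal [113 112 109] bowlS [151 150 137]
panT [245.33 216.06] [50.56 54.67] [568.2 256.1  75. ]
panS [388.84 239.14] [34.03 58.18] [590.3 249.7  75. ]
bowlT [309.97 204.62] [42.99 43.21] [610.7  41.7  45. ]
bowlS [313.48 237.86] [45.27 87.84] [616.9  11.5  45. ]
```

View pics/fits.png

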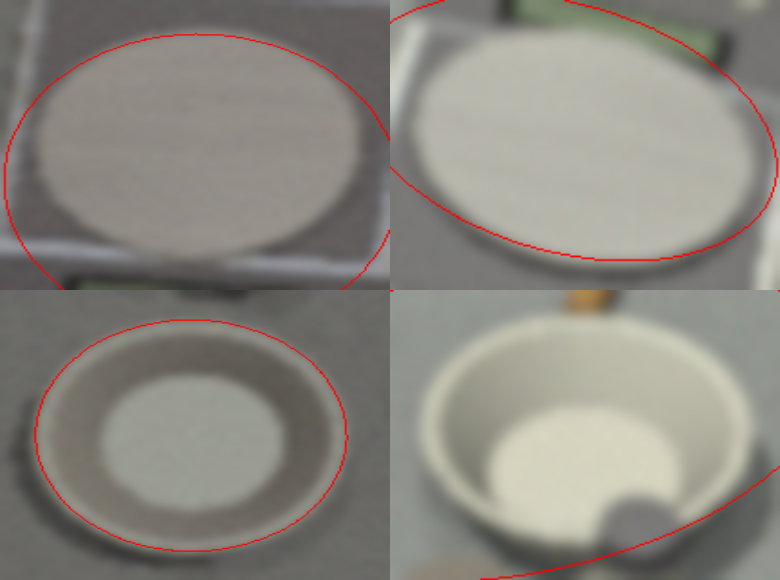

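```bash
cat >> h.py <<'E'
from scipy.spatial.transform import Rotation as Ro
def tool(zdir,yhint):
    z=np.array(zdir,float);z/=np.linalg.norm(z);y=np.array(yhint,float);y-=y@z*z;y/=np.linalg.norm(y)
    return Ro.from_matrix(np.column_stack([np.cross(y,z),y,z]))
def cur(s):
    q=s["ee_rot"]; return s["eef_pos"],Ro.from_quat([q[1],q[2],q[3],q[0]])
def go(s,P,R=None,pts=()):
    p,r=cur(s); R=R or r
    # choose half-turn equivalent with smaller turn
    c=[R,R*Ro.from_euler('z',np.pi)]
    tv=min(((r.inv()*k).as_rotvec() for k in c),key=np.linalg.norm)
    print("t",round(s["time_s"],2),"pos",p.round(1),"z",r.as_matrix()[:,2].round(3),"y",r.as_matrix()[:,1].round(3),"F",s["force"].round(1),"g",round(s["grip_width"],3),"j",s["joints"].round(2))
    print("turn",tv.round(3),"shift cm",(r.inv().apply(np.array(P)-p)/10).round(2), "rows>=",round(max(np.linalg.norm(tv)/.125,np.linalg.norm(np.array(P)-p)/41.7),1))
E
python3 - <<'E'
from h import *
from rig import ctrl
s=ctrl.sense()
go(s,[300,-430,360]); go(s,[641,-248,330])
T=load("top0")
for p,h in(((354,192.4),85),((424,252),85),((460,224),30)): print(onz(T,*p,h).round())
E
```

```text
t 0.1 pos [ 183.8 -491.5  230.8] z [-0.     0.001 -1.   ] y [ 0.35  -0.937 -0.001] F [ 0.1 -1.  -0.4] g 1.0 j [-1.44  0.31  1.5  -0.    1.33 -0.22]
turn [0. 0. 0.] shift cm [ 13.04  -1.71 -12.92] rows>= 4.4
t 0.1 pos [ 183.8 -491.5  230.8] z [-0.     0.001 -1.   ] y [ 0.35  -0.937 -0.001] F [ 0.1 -1.  -0.4] g 1.0 j [-1.44  0.31  1.5  -0.    1.33 -0.22]
turn [0. 0. 0.] shift cm [51.35 -6.81 -9.9 ] rows>= 12.6
[ 648. -106.   85.]
[ 452. -335.   85.]
[ 548. -475.   30.]
```

Emit:
move_arm(series=[[0,0,0,13,-1.7,-13,0],[0,0,0,13,-1.7,-13,0],[0,0,0,13,-1.7,-13,0],[0,0,0,13,-1.7,-13,0],[0,0,0,17,-2.2,-13,0]], grip_force=40)

```text
time_s: 0.52
eef_pos: [325.0, -417.4, 362.0]
ee_rot: [0.002, 0.984, 0.177, 0.001]
force: [0.2, -1.1, -0.6]
grip_width: 0.296
```

```bash
python3 - <<'E'
from h import *
from rig import ctrl
go(ctrl.sense(),[641,-248,340])
E
```

```text
t 0.52 pos [ 325.  -417.4  362. ] z [ 0.002 -0.004 -1.   ] y [ 0.349 -0.937  0.005] F [ 0.2 -1.1 -0.6] g 0.296 j [-1.13  0.27  1.23 -0.    1.65  0.08]
turn [0. 0. 0.] shift cm [35.53 -4.88  2.19] rows>= 8.6
```

Emit:
move_arm(series=[[0,0,0,4,-0.5,0,0],[0,0,0,8,-1,0,0],[0,0,0,12,-1.6,0.5,0],[0,0,0,16,-2.2,1,0],[0,0,0,20,-2.8,1,0]])

```text
time_s: 0.93
eef_pos: [504.1, -320.0, 350.7]
ee_rot: [0.001, 0.984, 0.177, -0.0]
force: [0.2, -1.2, 0.5]
grip_width: -0.003
```

```bash
python3 - <<'E'
from h import *
from rig import ctrl
go(ctrl.sense(),[641,-248,340])
E
```

```text
t 0.93 pos [ 504.1 -320.   350.7] z [ 0.    -0.003 -1.   ] y [ 0.349 -0.937  0.003] F [ 0.2 -1.2  0.5] g -0.003 j [-0.76  0.44  1.02 -0.    1.68  0.45]
turn [0. 0. 0.] shift cm [15.34 -1.98  1.05] rows>= 3.7
```

Emit:
move_arm(series=[[0,0,0,4,-0.5,0.5,0],[0,0,0,8,-1,1,0],[0,0,0,12,-1.6,1,0],[0,0,0,15.3,-2,1,0],[0,0,0,15.3,-2,1,0]])

```text
time_s: 1.35
eef_pos: [644.5, -244.1, 337.2]
ee_rot: [-0.0, 0.984, 0.18, -0.001]
force: [-0.8, 0.7, -1.5]
grip_width: 0.002
```

```bash
cat > shot.py <<'E'
import sys
from h import *
from rig import ctrl,capture
go(ctrl.sense(),[641,-248,300])
k=sys.argv[1]; u=[list(map(int,a.split(","))) for a in sys.argv[2:4]]
out=[]
for n,(x,y,w,h_) in zip(("top","scene"),u):
    c=capture(n); np.savez(f"{n}{k}.npz",**c); z=c["frame"][y:y+h_,x:x+w,::-1]; f=390/w
    out.append(cv2.resize(z,(390,int(h_*f)),interpolation=cv2.INTER_CUBIC))
m=max(o.shape[0] for o in out); out=[cv2.copyMakeBorder(o,0,m-o.shape[0],0,5,cv2.BORDER_CONSTANT) for o in out]
cv2.imwrite(f"pics/s{k}.png",np.hstack(out))
E
python3 shot.py 1 360,130,100,120 190,110,90,110
```

```text
t 1.35 pos [ 644.5 -244.1  337.2] z [-0.002  0.    -1.   ] y [ 0.354 -0.935 -0.001] F [-0.8  0.7 -1.5] g 0.002 j [-0.53  0.71  0.62 -0.    1.81  0.68]
turn [0. 0. 0.] shift cm [-0.46  0.25  3.72] rows>= 0.9
```

View pics/s1.png

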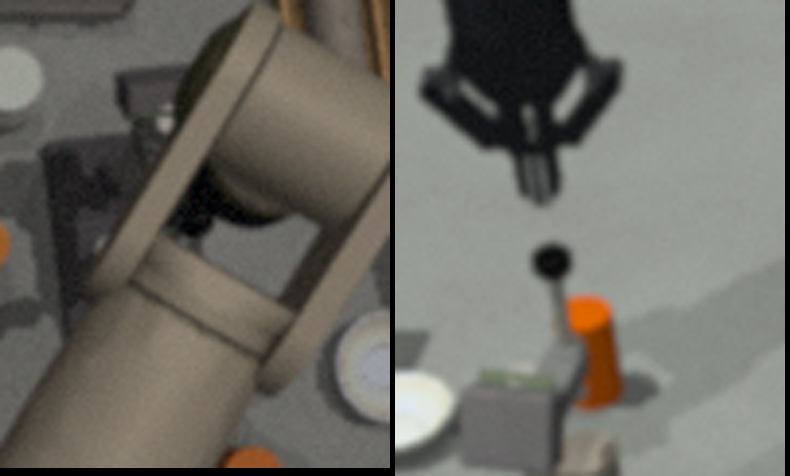

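```bash
python3 - <<'E'
from h import *
S=load("scene1")
k=90/390
print("tip meas",(190+(540-395)*k-.4,110+203*k-.4),"pred",proj(S,[645,-244,337.5]))
print("knob",(190+(551-395)*k-.4,110+262*k-.4), "pred",proj(S,[641,-248,287]))
E
```

```text
tip meas (223.06153846153845, 156.44615384615383) pred [224.35815511 155.81349404]
knob (225.6, 170.06153846153845) pred [226.17946139 169.45356699]
```

Emit:
move_arm(series=[[0,0,0,-0.4,0.1,1.5,0],[0,0,0,-0.4,0.1,3,0],[0,0,0,-0.4,0.1,3.4,0],[0,0,0,-0.4,0.1,3.4,0]])

```text
time_s: 1.78
eef_pos: [636.8, -250.2, 304.4]
ee_rot: [0.0, 0.984, 0.177, -0.002]
force: [0.1, -1.0, 1.1]
grip_width: -0.001
```

```bash
python3 shot.py 2 360,130,100,120 190,110,90,110
```

```text
t 1.78 pos [ 636.8 -250.2  304.4] z [-0.003 -0.001 -1.   ] y [ 0.349 -0.937 -0.   ] F [ 0.1 -1.   1.1] g -0.001 j [-0.54  0.68  0.75 -0.    1.71  0.67]
turn [0. 0. 0.] shift cm [ 0.48 -0.06  0.43] rows>= 0.2
```

View pics/s2.png

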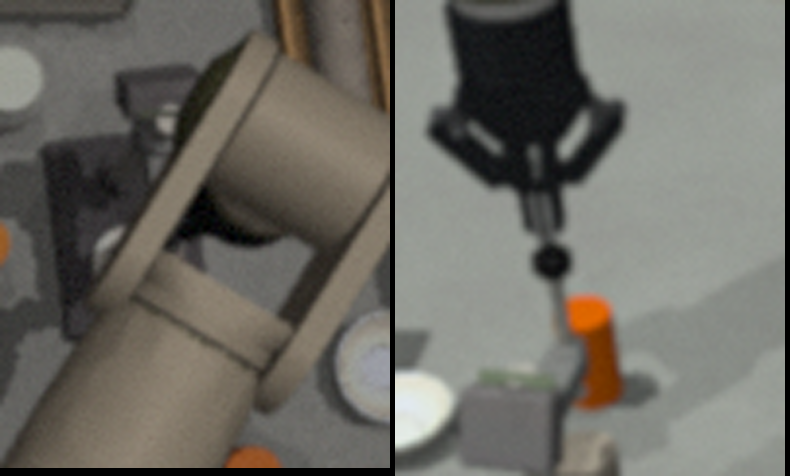

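Emit:
move_arm(series=[[0,0,0,0.5,-0.15,0,0],[0,0,0,0.5,-0.15,0.3,0],[0,0,0,0.5,-0.15,0.7,0],[0,0,0,0.5,-0.15,1.1,0],[0,0,0,0.5,-0.15,1.5,0]])

```text
time_s: 2.3
eef_pos: [641.7, -247.0, 291.0]
ee_rot: [0.001, 0.984, 0.178, -0.0]
force: [1.0, 0.9, 2.0]
grip_width: 0.0
```

```bash
python3 shot.py 3 360,130,100,120 190,110,90,110
```

```text
t 2.3 pos [ 641.7 -247.   291. ] z [ 0.    -0.003 -1.   ] y [ 0.35  -0.937  0.003] F [1.  0.9 2. ] g 0.0 j [-0.54  0.69  0.77 -0.    1.68  0.68]
turn [0. 0. 0.] shift cm [-0.11  0.07 -0.9 ] rows>= 0.2
```

View pics/s3.png

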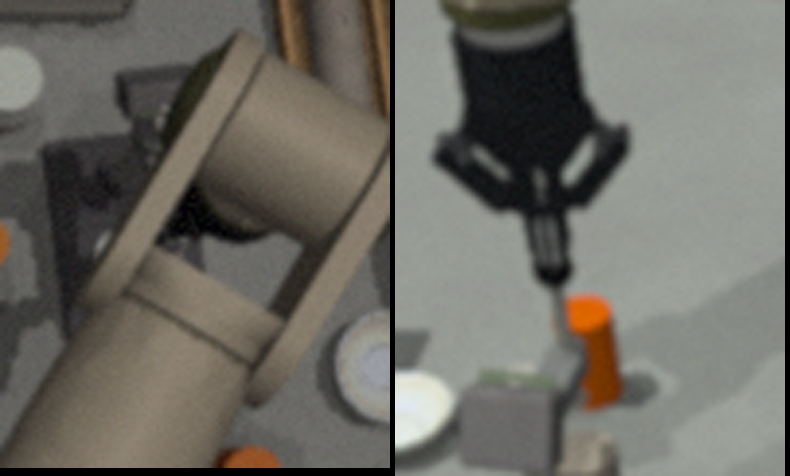

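The fingers sit on the knob, aligned (scene zoom px 552,270). Pressing down.

Emit:
move_arm(series=[[0,0,0,0,0,0.8,0],[0,0,0,0,0,1.6,0],[0,0,0,0,0,2.4,0],[0,0,0,0,0,3.2,0],[0,0,0,0,0,3.8,0]])

```text
time_s: 2.82
eef_pos: [641.7, -247.1, 251.4]
ee_rot: [0.001, 0.984, 0.178, -0.001]
force: [2.7, -0.6, 3.2]
grip_width: -0.002
```

```bash
python3 - <<'E'
from h import *
from rig import ctrl
go(ctrl.sense(),[641,-247.5,241])
E
```

```text
t 2.82 pos [ 641.7 -247.1  251.4] z [-0.001 -0.002 -1.   ] y [ 0.349 -0.937  0.002] F [ 2.7 -0.6  3.2] g -0.002 j [-0.54  0.69  0.86 -0.    1.59  0.68]
turn [0. 0. 0.] shift cm [-0.08  0.02  1.04] rows>= 0.3
```

Emit:
move_arm(series=[[0,0,0,0,0,0.3,0],[0,0,0,0,0,0.5,0],[0,0,0,0,0,0.7,0],[0,0,0,0,0,0.75,0]])

```text
time_s: 3.15
eef_pos: [641.7, -247.0, 243.8]
ee_rot: [0.001, 0.984, 0.178, -0.001]
force: [2.4, 0.3, 3.7]
grip_width: -0.004
```

Emit:
move_arm(series=[[0,0,0,0,0,0.1,0],[0,0,0,0,0,0.15,0]])

```text
time_s: 3.32
eef_pos: [641.7, -247.0, 242.5]
ee_rot: [0.001, 0.984, 0.178, -0.0]
force: [2.0, -0.5, 3.5]
grip_width: -0.0
```

Emit:
move_arm(series=[[0,0,0,0,0,0.05,0],[0,0,0,0,0,0.1,0]])

```text
time_s: 3.48
eef_pos: [641.7, -247.0, 241.6]
ee_rot: [0.001, 0.984, 0.178, -0.0]
force: [0.9, 0.1, 3.6]
grip_width: 0.003
```

Emit:
move_arm(series=[[0,0,0,0,0,0.05,0],[0,0,0,0,0,0.08,0]])

```text
time_s: 3.65
eef_pos: [641.7, -247.1, 241.1]
ee_rot: [0.001, 0.984, 0.178, -0.0]
force: [0.4, -0.5, 5.9]
grip_width: 0.001
```

Emit:
move_arm(series=[[0,0,0,0,0,0.04,0],[0,0,0,0,0,0.04,0]])

```text
time_s: 3.82
eef_pos: [641.7, -247.1, 241.1]
ee_rot: [0.001, 0.984, 0.178, -0.0]
force: [0.7, 0.2, 5.7]
grip_width: -0.004
```

Emit:
move_arm(series=[[0,0,0,0,0,0.08,0],[0,0,0,0,0,0.08,0],[0,0,0,0,0,0.08,0],[0,0,0,0,0,0.08,0],[0,0,0,0,0,0.08,0]])

```text
time_s: 4.23
eef_pos: [641.7, -247.0, 241.1]
ee_rot: [0.002, 0.984, 0.178, 0.0]
force: [-0.1, 1.2, 8.4]
grip_width: 0.001
```

```bash
python3 shot.py 4 360,130,100,120 190,130,90,110
```

```text
t 4.23 pos [ 641.7 -247.   241.1] z [ 0.001 -0.003 -1.   ] y [ 0.35  -0.937  0.003] F [-0.1  1.2  8.4] g 0.001 j [-0.54  0.69  0.89 -0.    1.56  0.68]
turn [0. 0. 0.] shift cm [-0.1   0.08 -5.89] rows>= 1.4
```

View pics/s4.png

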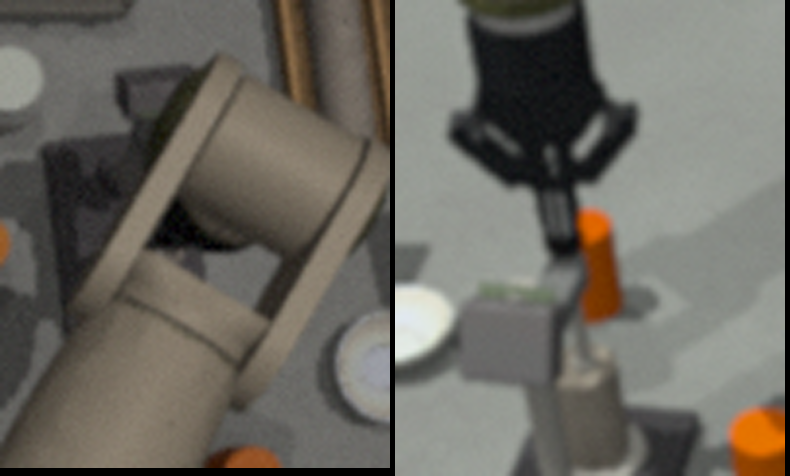

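The foot rests on the core at 8.4 N total, and TCP z 241.1 mm = 296−55 mm. Held about 0.6 s; now releasing.

Emit:
move_arm(series=[[0,0,0,0,0,-1.5,0],[0,0,0,0,0,-3,0],[0,0,0,0,0,-5,0],[0,0,0,0,0,-7,0],[0,0,0,0,0,-9,0]])

```text
time_s: 4.75
eef_pos: [641.2, -246.7, 331.1]
ee_rot: [0.001, 0.984, 0.178, -0.001]
force: [0.6, 0.7, 0.5]
grip_width: 0.0
```

```bash
python3 shot.py 5 360,130,100,120 190,130,90,110
```

```text
t 4.75 pos [ 641.2 -246.7  331.1] z [-0.001 -0.002 -1.   ] y [ 0.349 -0.937  0.002] F [0.6 0.7 0.5] g 0.0 j [-0.54  0.69  0.66 -0.    1.79  0.68]
turn [0. 0. 0.] shift cm [-0.06  0.11  3.11] rows>= 0.7
```

View pics/s5.png

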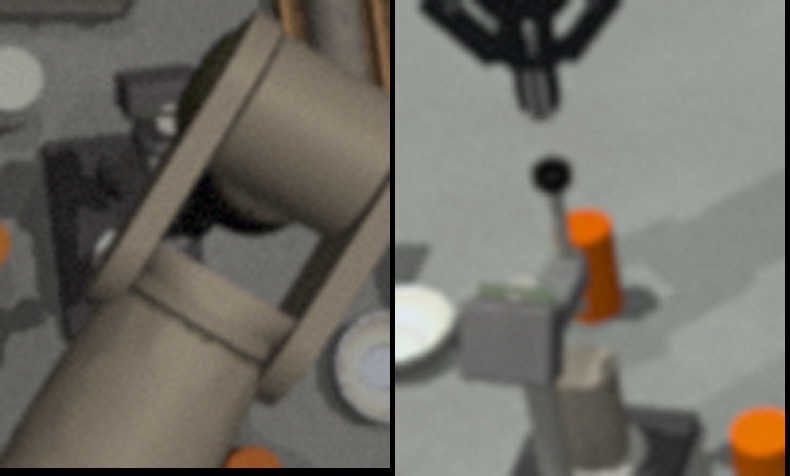

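The knob is back up. Next is the bowl.

```bash
cat > bowl.py <<'E'
from h import *
C=np.array([610.7,41.7,0]); az=np.array([-.998,-.068,0])
zt=-az*.5+np.array([0,0,-.866]); R=tool(zt,-az)
def tcp(d,C=C): return C+az*(70.4-d*.5)+np.array([0,0,45-d*.866])
E
python3 - <<'E'
from bowl import *
from rig import ctrl
s=ctrl.sense(); print(tcp(30)); go(s,tcp(30)-110*R.as_matrix()[:,2]+[0,0,60],R)
T=load("top0")
for p in((375,325),(370,410),(340,416),(398,420)): print(onz(T,200+p[0]/3.2-.35,135+p[1]/3.2-.35,5).round())
E
```

```text
[555.4108  37.9328  19.02  ]
t 4.85 pos [ 641.8 -247.1  333.8] z [ 0.005 -0.006 -1.   ] y [ 0.349 -0.937  0.007] F [-0.2  0.4  0.3] g 0.001 j [-0.54  0.69  0.66 -0.    1.79  0.68]
turn [-0.442  0.338 -1.25 ] shift cm [ -3.45 -31.4   15.72] rows>= 10.9
[504.  18.   5.]
[413.  23.   5.]
[406.  55.   5.]
[402.  -7.   5.]
```

Emit:
move_arm(series=[[-0.04,0.03,-0.12,-0.3,-3,0,0.33],[-0.08,0.06,-0.24,-0.6,-6,0,0.33],[-0.13,0.1,-0.36,-1,-9,0.5,0.33],[-0.17,0.13,-0.48,-1.3,-12,1,0.33],[-0.21,0.16,-0.6,-1.6,-15,2,0.33]])

```text
time_s: 5.27
eef_pos: [573.1, -110.8, 311.6]
ee_rot: [0.088, 0.885, 0.447, 0.092]
force: [0.9, 0.3, 1.3]
grip_width: 0.326
```

```bash
cat > gb.py <<'E'
from bowl import *
import sys
from rig import ctrl
d,b,u=map(float,sys.argv[1:4]); go(ctrl.sense(),tcp(d)-b*R.as_matrix()[:,2]+[0,0,u],R)
E
python3 gb.py 30 110 40
```

```text
t 5.27 pos [ 573.1 -110.8  311.6] z [ 0.242 -0.073 -0.967] y [ 0.776 -0.584  0.238] F [0.9 0.3 1.3] g 0.326 j [-0.4   0.26  1.38  0.03  1.25  0.22]
turn [-0.241  0.183 -0.674] shift cm [  6.15 -17.85  12.41] rows>= 5.9
```

Emit:
move_arm(series=[[-0.04,0.03,-0.12,1.2,-3.6,1.5,0.33],[-0.08,0.06,-0.24,2.4,-7.2,3,0.33],[-0.13,0.1,-0.36,3.7,-10.8,6,0.33],[-0.17,0.13,-0.48,5,-14.4,9,0.33],[-0.21,0.16,-0.6,6,-17.5,11.5,0.33]])

```text
time_s: 5.68
eef_pos: [501.7, 24.7, 171.9]
ee_rot: [0.163, 0.701, 0.672, 0.173]
force: [2.5, 0.8, -0.4]
grip_width: 0.33
```

```bash
python3 gb.py 30 60 0
```

```text
t 5.68 pos [501.7  24.7 171.9] z [ 0.462  0.004 -0.887] y [ 0.886 -0.043  0.461] F [ 2.5  0.8 -0.4] g 0.33 j [-0.25  0.11  2.01  0.22  0.57 -0.36]
turn [-0.043  0.03  -0.103] shift cm [ 0.97 -2.6  10.05] rows>= 2.5
```

Emit:
move_arm(series=[[-0.02,0.015,-0.05,0.5,-1.3,2,0.33],[-0.043,0.03,-0.1,1,-2.6,5,0.33],[-0.043,0.03,-0.1,1,-2.6,8,0.33],[-0.043,0.03,-0.1,1,-2.6,10,0.33],[-0.043,0.03,-0.1,1,-2.6,10,0.33]])

```text
time_s: 6.1
eef_pos: [523.3, 36.5, 67.1]
ee_rot: [0.173, 0.661, 0.705, 0.188]
force: [-1.0, 1.6, -0.8]
grip_width: 0.328
```

```bash
python3 gb.py 30 0 0;python3 shot.py 6 270,150,90,110 270,180,90,110
```

```text
t 6.1 pos [523.3  36.5  67.1] z [ 0.493  0.035 -0.87 ] y [0.868 0.055 0.494] F [-1.   1.6 -0.8] g 0.328 j [-0.23  0.35  2.08  0.59  0.26 -0.83]
turn [-0.007 -0.002 -0.004] shift cm [-0.09  0.42  5.77] rows>= 1.4
t 6.1 pos [523.3  36.5  67.1] z [ 0.493  0.035 -0.87 ] y [0.868 0.055 0.494] F [-1.   1.6 -0.8] g 0.328 j [-0.23  0.35  2.08  0.59  0.26 -0.83]
turn [0. 0. 0.] shift cm [-29.08  20.15 -15.46] rows>= 9.3
```

View pics/s6.png

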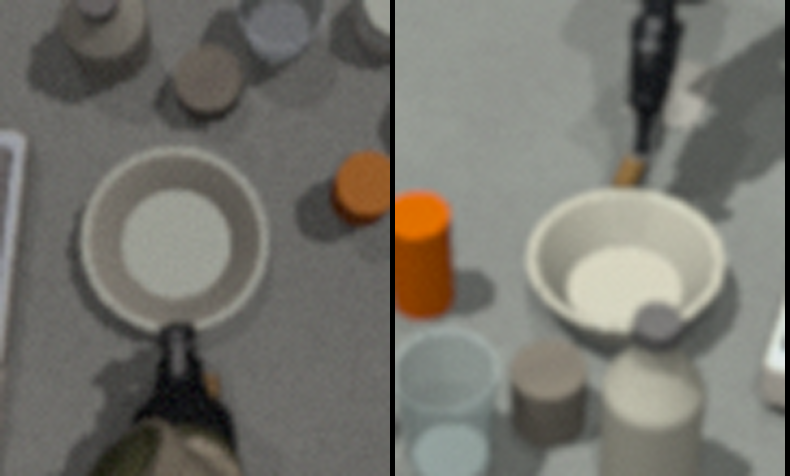

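At this lean j5 is 0.26, close to its range limit and the wrist singularity. I'll pinch the bowl from the front-right side instead.

```bash
sed -i 's/^C=.*/C=np.array([610.7,41.7,0]); a_=np.radians(180+65); az=np.array([np.cos(a_),np.sin(a_),0])/' bowl.py; python3 gb.py 30 90 30
```

```text
t 6.2 pos [524.2  36.4  70.8] z [ 0.497  0.035 -0.867] y [0.865 0.056 0.498] F [-0.3  0.7 -0.1] g 0.33 j [-0.23  0.34  2.08  0.59  0.27 -0.82]
turn [-0.001  0.532 -0.927] shift cm [-8.82  6.13 -2.98] rows>= 8.5
```

Emit:
move_arm(series=[[0,0,0,0,0,-4,0.33],[0,0.04,-0.08,-1,0.5,-8,0.33],[0,0.1,-0.18,-2,1.5,-9,0.33],[0,0.16,-0.28,-3.5,2.5,-9,0.33],[0,0.22,-0.38,-5,3.5,-9,0.33]])

```text
time_s: 6.62
eef_pos: [512.4, -15.0, 169.1]
ee_rot: [0.131, 0.488, 0.833, 0.224]
force: [0.3, 1.0, -0.0]
grip_width: 0.332
```

```bash
python3 gb.py 30 90 30
```

```text
t 6.62 pos [512.4 -15.  169.1] z [ 0.438  0.245 -0.865] y [0.754 0.423 0.502] F [ 0.3  1.  -0. ] g 0.332 j [-0.48  0.17  1.96  0.62  0.81 -1.38]
turn [ 0.002  0.313 -0.539] shift cm [-5.72  0.65  5.25] rows>= 5.0
```

Emit:
move_arm(series=[[0,0.06,-0.1,-1.2,0.1,1,0.33],[0,0.12,-0.21,-2.4,0.2,2,0.33],[0,0.19,-0.32,-3.6,0.4,3,0.33],[0,0.25,-0.43,-4.8,0.5,4,0.33],[0,0.31,-0.54,-5.7,0.6,5,0.33]])

```text
time_s: 7.03
eef_pos: [566.5, -51.3, 129.9]
ee_rot: [0.058, 0.21, 0.943, 0.252]
force: [-0.0, 0.5, 0.1]
grip_width: 0.33
```

```bash
python3 gb.py 30 50 0
```

```text
t 7.03 pos [566.5 -51.3 129.9] z [ 0.215  0.45  -0.866] y [0.366 0.785 0.499] F [-0.   0.5  0.1] g 0.33 j [-0.53  0.49  1.63  0.58  1.15 -1.94]
turn [-0.001  0.005 -0.   ] shift cm [-0.04 -1.42  6.98] rows>= 1.7
```

Emit:
move_arm(series=[[0,0,0,0,-0.7,2,0.33],[0,0,0,0,-1.4,4,0.33],[0,0,0,0,-1.4,6,0.33],[0,0,0,0,-1.4,7,0.33],[0,0,0,0,-1.4,7,0.33]])

```text
time_s: 7.45
eef_pos: [575.5, -29.8, 61.8]
ee_rot: [0.057, 0.21, 0.943, 0.252]
force: [0.2, 0.6, 0.2]
grip_width: 0.326
```

```bash
python3 gb.py 30 0 0;python3 shot.py 7 270,150,90,110 270,180,90,110
```

```text
t 7.45 pos [575.5 -29.8  61.8] z [ 0.213  0.451 -0.867] y [0.367 0.786 0.498] F [0.2 0.6 0.2] g 0.326 j [-0.49  0.59  1.66  0.63  1.01 -2.  ]
turn [-0.002  0.002 -0.   ] shift cm [-0.16 -0.03  4.92] rows>= 1.2
t 7.45 pos [575.5 -29.8  61.8] z [ 0.213  0.451 -0.867] y [0.367 0.786 0.498] F [0.2 0.6 0.2] g 0.326 j [-0.49  0.59  1.66  0.63  1.01 -2.  ]
turn [0. 0. 0.] shift cm [-15.22  -2.87 -29.1 ] rows>= 7.9
```

View pics/s7.png

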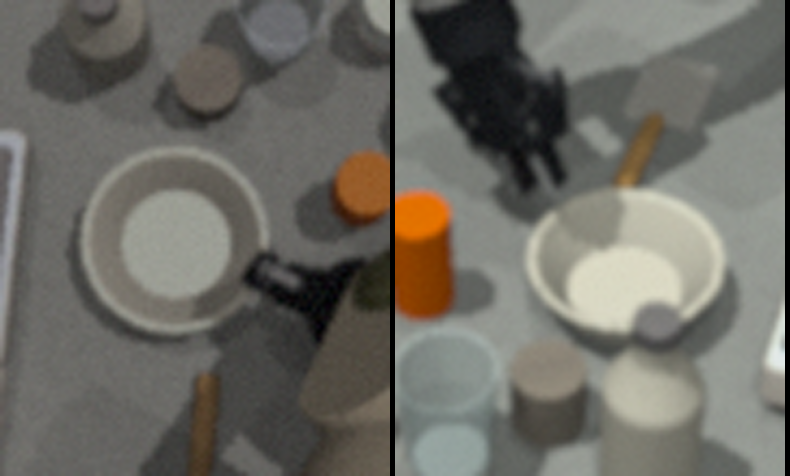

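The fingers are lined up with the rim at top zoom px (262,275). Descending along the wall.

Emit:
move_arm(series=[[0,0,0,-0.1,0,1.2,0.33],[0,0,0,-0.15,0,2.5,0.33],[0,0,0,-0.15,0,3.7,0.33],[0,0,0,-0.15,0,4.9,0.33],[0,0,0,-0.15,0,4.9,0.33]])

```text
time_s: 7.97
eef_pos: [587.5, -7.9, 18.6]
ee_rot: [0.057, 0.209, 0.943, 0.252]
force: [-0.1, -1.2, 0.2]
grip_width: 0.326
```

```bash
python3 gb.py 30 0 0;python3 shot.py 8 270,150,90,110 270,180,90,110
```

```text
t 7.97 pos [587.5  -7.9  18.6] z [ 0.212  0.451 -0.867] y [0.366 0.786 0.499] F [-0.1 -1.2  0.2] g 0.326 j [-0.44  0.68  1.66  0.67  0.93 -2.02]
turn [-0.002  0.001 -0.   ] shift cm [-0.   -0.03 -0.07] rows>= 0.0
t 7.97 pos [587.5  -7.9  18.6] z [ 0.212  0.451 -0.867] y [0.366 0.786 0.499] F [-0.1 -1.2  0.2] g 0.326 j [-0.44  0.68  1.66  0.67  0.93 -2.02]
turn [0. 0. 0.] shift cm [-15.04  -2.87 -34.09] rows>= 9.0
```

View pics/s8.png

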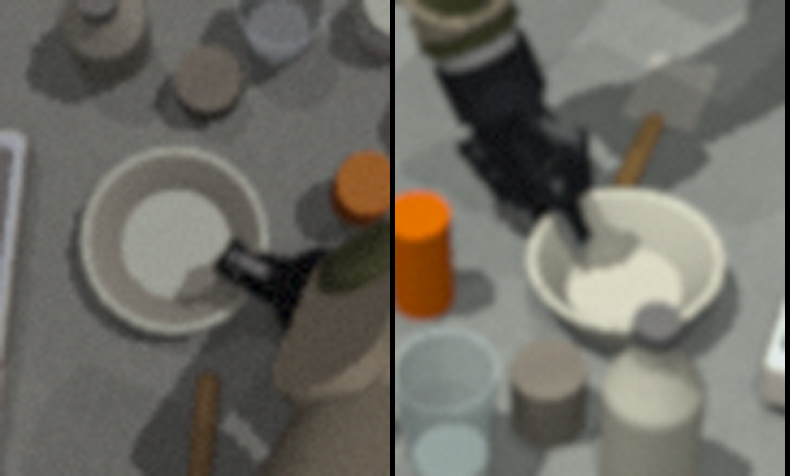

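The inner finger is inside the bowl and the outer is outside. Closing.

Emit:
move_arm(series=[[0,0,0,0,0,0,0.2],[0,0,0,0,0,0,0.1],[0,0,0,0,0,0,0],[0,0,0,0,0,0,0],[0,0,0,0,0,0,0]], grip_force=45)

```text
time_s: 8.48
eef_pos: [588.4, -8.5, 21.8]
ee_rot: [0.058, 0.209, 0.943, 0.252]
force: [-2.6, 3.6, 6.9]
grip_width: 0.081
```

```bash
python3 gb.py 30 0 0;python3 shot.py 9 270,150,90,110 270,180,90,110
```

```text
t 8.48 pos [588.4  -8.5  21.8] z [ 0.215  0.452 -0.866] y [0.364 0.786 0.5  ] F [-2.6  3.6  6.9] g 0.081 j [-0.44  0.67  1.66  0.67  0.93 -2.02]
turn [0.    0.004 0.002] shift cm [ 0.1  -0.18  0.22] rows>= 0.1
t 8.48 pos [588.4  -8.5  21.8] z [ 0.215  0.452 -0.866] y [0.364 0.786 0.5  ] F [-2.6  3.6  6.9] g 0.081 j [-0.44  0.67  1.66  0.67  0.93 -2.02]
turn [0. 0. 0.] shift cm [-15.01  -2.98 -33.78] rows>= 8.9
```

View pics/s9.png

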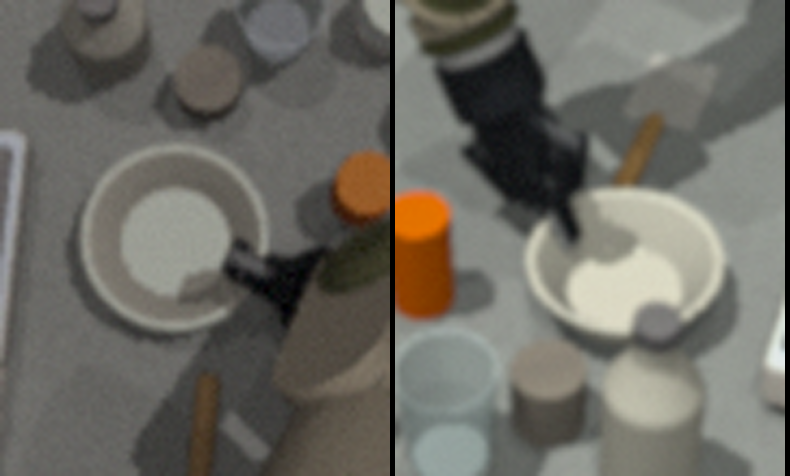

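Emit:
move_arm(series=[[0,0,0,0,0.4,-0.7,0],[0,0,0,0,0.8,-1.4,0],[0,0,0,0,1.5,-2.6,0],[0,0,0,0,2.5,-4.3,0],[0,0,0,0,3.5,-6.1,0]])

```text
time_s: 9.0
eef_pos: [587.8, -8.8, 93.5]
ee_rot: [0.058, 0.209, 0.943, 0.252]
force: [0.6, 0.7, -2.0]
grip_width: 0.074
```

```bash
python3 gb.py 30 0 0;python3 shot.py 10 250,130,110,130 260,170,110,120
```

```text
t 9.0 pos [587.8  -8.8  93.5] z [ 0.215  0.451 -0.866] y [0.365 0.786 0.5  ] F [ 0.6  0.7 -2. ] g 0.074 j [-0.44  0.55  1.63  0.61  1.05 -1.91]
turn [-0.     0.004  0.002] shift cm [ 0.09 -3.72  6.45] rows>= 1.8
t 9.0 pos [587.8  -8.8  93.5] z [ 0.215  0.451 -0.866] y [0.365 0.786 0.5  ] F [ 0.6  0.7 -2. ] g 0.074 j [-0.44  0.55  1.63  0.61  1.05 -1.91]
turn [0. 0. 0.] shift cm [-15.03  -6.54 -27.54] rows>= 7.7
```

View pics/s10.png

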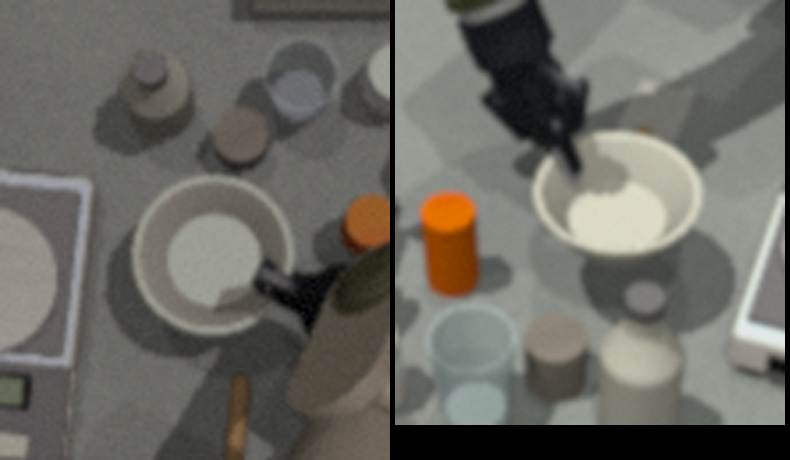

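```bash
cat > pb.py <<'E'
from h import *
import sys
from rig import ctrl
from bowl import R
C=onz(load("top10"),309.72,201.57,117); print("bowl now",C)
off=C-np.array([587.8,-8.8,93.5]); off[2]=-21.8 # underside relative to tcp
s=ctrl.sense()
P=np.array(eval(sys.argv[1]),float) # target for bowl underside centre
dy=float(sys.argv[2]); Rz=Ro.from_euler('z',dy)
go(s,P-Rz.apply(off),Rz*R)
E
python3 pb.py "[593.5,258,105]" 0
python3 pb.py "[593.5,258,105]" 0.3
```

```text
bowl now [613.06953568  40.49549756 117.        ]
t 9.1 pos [589.5  -9.4  95.9] z [ 0.22   0.449 -0.866] y [0.361 0.787 0.5  ] F [-0.8 -0.1 -2.3] g 0.071 j [-0.44  0.55  1.62  0.61  1.05 -1.92]
turn [0.    0.01  0.005] shift cm [11.12 17.94  6.66] rows>= 5.3
bowl now [613.06953568  40.49549756 117.        ]
t 9.1 pos [589.5  -9.4  95.9] z [ 0.22   0.449 -0.866] y [0.361 0.787 0.5  ] F [-0.8 -0.1 -2.3] g 0.071 j [-0.44  0.55  1.62  0.61  1.05 -1.92]
turn [-0.001  0.16  -0.255] shift cm [ 9.48 18.09  6.76] rows>= 5.2
```

Emit:
move_arm(series=[[0,0,0,0,1.5,-2.6,0],[0,0,0,2,4.6,-1.2,0],[0,0,0,4,7.8,0.6,0],[0,0,0,6,11,2.4,0],[0,0,0,8,14,4.3,0]])

```text
time_s: 9.52
eef_pos: [576.6, 155.3, 127.7]
ee_rot: [0.061, 0.208, 0.943, 0.251]
force: [1.2, 0.2, -2.5]
grip_width: 0.074
```

```bash
python3 pb.py "[593.5,258,98]" 0
```

```text
bowl now [613.06953568  40.49549756 117.        ]
t 9.52 pos [576.6 155.3 127.7] z [ 0.221  0.449 -0.866] y [0.362 0.787 0.5  ] F [ 1.2  0.2 -2.5] g 0.074 j [-0.15  0.46  1.68  0.63  0.94 -1.65]
turn [-0.     0.01   0.004] shift cm [3.03 3.5  2.9 ] rows>= 1.3
```

Emit:
move_arm(series=[[0,0,0,1.5,1.8,1,0],[0,0,0,3,3.5,2.5,0],[0,0.01,0,3,3.5,2.9,0],[0,0.01,0,3,3.5,2.9,0]])

```text
time_s: 9.85
eef_pos: [567.6, 209.6, 118.6]
ee_rot: [0.055, 0.206, 0.944, 0.252]
force: [0.3, -0.0, -2.7]
grip_width: 0.071
```

```bash
python3 pb.py "[593.5,258,80]" 0; python3 shot.py 11 200,150,110,130 330,170,110,120
```

```text
bowl now [613.06953568  40.49549756 117.        ]
t 9.85 pos [567.6 209.6 118.6] z [ 0.209  0.453 -0.867] y [0.361 0.788 0.499] F [ 0.3 -0.  -2.7] g 0.071 j [-0.04  0.47  1.68  0.64  0.88 -1.58]
turn [-0.001 -0.003  0.005] shift cm [-0.09 -0.88  1.43] rows>= 0.4
t 9.85 pos [567.6 209.6 118.6] z [ 0.209  0.453 -0.867] y [0.361 0.788 0.499] F [ 0.3 -0.  -2.7] g 0.071 j [-0.04  0.47  1.68  0.64  0.88 -1.58]
turn [0. 0. 0.] shift cm [-25.77 -24.34 -34.93] rows>= 11.9
```

View pics/s11.png

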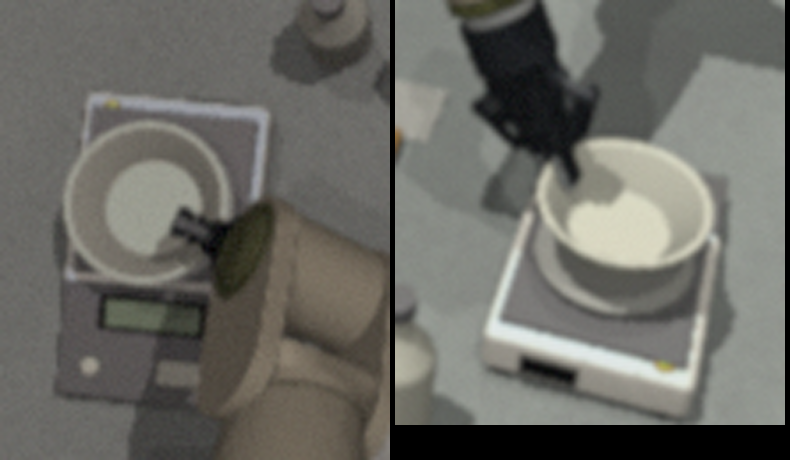

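```bash
python3 - <<'E'
from h import *
print(onz(load("top11"),241.25,207.2,142))
E
```

```text
[591.20185631 257.35454433 142.        ]
```

Emit:
move_arm(series=[[0,0,0,0,-0.3,0.5,0],[0,0,0,0,-0.6,1,0],[0,0,0,0,-0.85,1.4,0],[0,0,0,0,-0.85,1.4,0]])

```text
time_s: 10.28
eef_pos: [568.1, 206.8, 101.5]
ee_rot: [0.056, 0.208, 0.943, 0.252]
force: [-0.1, -0.0, -2.6]
grip_width: 0.072
```

Emit:
move_arm(series=[[0,0,0,0,-0.05,0.1,0],[0,0,0,0,-0.1,0.2,0],[0,0,0,0,-0.15,0.3,0],[0,0,0,0,-0.2,0.38,0]])

```text
time_s: 10.62
eef_pos: [568.4, 206.9, 97.7]
ee_rot: [0.056, 0.208, 0.943, 0.252]
force: [-2.3, -1.8, 2.0]
grip_width: 0.075
```

Emit:
move_arm(series=[[0,0,0,0,-0.05,0.09,0],[0,0,0,0,-0.05,0.09,0]])

```text
time_s: 10.78
eef_pos: [568.6, 206.9, 97.0]
ee_rot: [0.057, 0.208, 0.943, 0.252]
force: [-3.5, -1.7, 2.6]
grip_width: 0.075
```

Emit:
move_arm(series=[[0,0,0,0,0,0,0.12],[0,0,0,0,0,0,0.16],[0,0,0,0,0,0,0.22],[0,0,0,0,0,0,0.25],[0,0,0,0,0,0,0.25]])

```text
time_s: 11.2
eef_pos: [568.6, 207.0, 97.0]
ee_rot: [0.056, 0.208, 0.943, 0.252]
force: [0.2, -0.5, -0.3]
grip_width: 0.251
```

```bash
python3 shot.py 12 200,150,110,130 330,170,110,120
```

```text
t 11.2 pos [568.6 207.   97. ] z [ 0.212  0.453 -0.866] y [0.364 0.786 0.5  ] F [ 0.2 -0.5 -0.3] g 0.251 j [-0.05  0.51  1.7   0.67  0.84 -1.62]
turn [0. 0. 0.] shift cm [-25.75 -23.   -36.65] rows>= 12.1
```

View pics/s12.png

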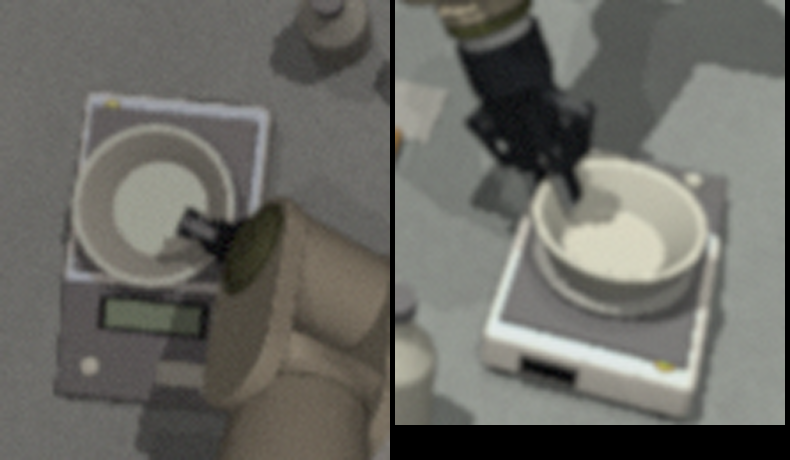

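Emit:
move_arm(series=[[0,0,0,0,0,-1.5,0.25],[0,0,0,0,0,-3.5,0.25],[0,0,0,0,0,-6,0.25],[0,0,0,0,0,-9,0.25],[0,0,0,0,0,-12,0.2]])

```text
time_s: 11.72
eef_pos: [542.6, 152.2, 201.8]
ee_rot: [0.056, 0.208, 0.943, 0.252]
force: [0.8, 0.1, 1.0]
grip_width: 0.196
```

```bash
python3 shot.py 13 200,150,110,130 330,170,110,120; python3 - <<'E'
from h import *
from rig import ctrl
print(onz(load("top12"),243.4,207.5,119))
R=tool([0,0,-1],[-.1,-.995,0]); R2=tool([0,0,-1],[.1,.995,0])
go(ctrl.sense(),[438,240,160],R)
E
```

```text
t 11.72 pos [542.6 152.2 201.8] z [ 0.211  0.452 -0.867] y [0.364 0.786 0.499] F [0.8 0.1 1. ] g 0.196 j [-0.16  0.3   1.69  0.58  1.08 -1.56]
turn [0. 0. 0.] shift cm [-25.77 -22.99 -24.55] rows>= 10.2
[592.51099803 254.90018101 119.        ]
t 11.82 pos [544.5 151.2 204.9] z [ 0.218  0.451 -0.865] y [0.362 0.786 0.501] F [ 0.2 -0.4 -0.5] g 0.202 j [-0.17  0.3   1.69  0.58  1.07 -1.56]
turn [ 0.519  0.096 -0.326] shift cm [13.44  0.87  5.57] rows>= 5.0
```

View pics/s13.png

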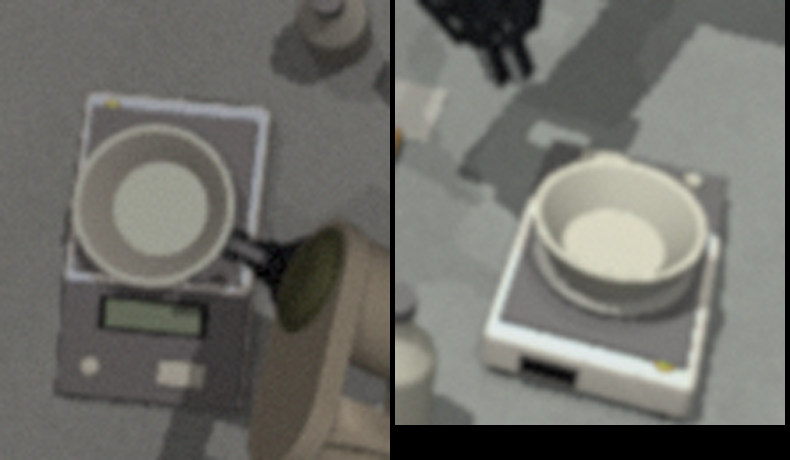

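The bowl stands centred on the pan (592,255 against 593,258). Next is the tare key.

Emit:
move_arm(series=[[0.1,0.02,-0.065,2.7,0,0.5,0],[0.2,0.04,-0.13,5.4,0.2,2,0],[0.31,0.06,-0.195,8,0.4,3,0],[0.41,0.08,-0.26,10.7,0.6,4,0],[0.52,0.1,-0.326,13.4,0.9,5.6,0]])

```text
time_s: 12.23
eef_pos: [438.2, 240.7, 160.2]
ee_rot: [-0.0, 0.05, 0.999, -0.0]
force: [-0.7, -0.4, -0.4]
grip_width: 0.0
```

```bash
cat > gt.py <<'E'
from h import *
import sys
from rig import ctrl
go(ctrl.sense(),eval(sys.argv[1]),tool([0,0,-1],[-.1,-.995,0]))
E
python3 gt.py "[438,240,65]"
```

```text
t 12.23 pos [438.2 240.7 160.2] z [-0.001 -0.001 -1.   ] y [ 0.099  0.995 -0.001] F [-0.7 -0.4 -0.4] g 0.0 j [ 0.27  0.33  1.67 -0.    1.14 -1.2 ]
turn [-0.001 -0.001  0.001] shift cm [ 0.   -0.06  9.52] rows>= 2.3
```

Emit:
move_arm(series=[[0,0,0,0,0,3,0],[0,0,0,0,-0.05,6,0],[0,0,0,0,-0.05,8.5,0],[0,0,0,0,-0.05,9.3,0],[0,0,0,0,-0.05,9.3,0]])

```text
time_s: 12.65
eef_pos: [436.9, 240.0, 65.3]
ee_rot: [-0.002, 0.049, 0.999, -0.001]
force: [0.1, -0.7, 0.5]
grip_width: -0.001
```

```bash
python3 shot.py 14 200,150,110,130 330,170,110,120; python3 gt.py "[438,240,45]"
```

```text
t 12.65 pos [436.9 240.   65.3] z [-0.005 -0.002 -1.   ] y [ 0.099  0.995 -0.002] F [ 0.1 -0.7  0.5] g -0.001 j [ 0.27  0.46  1.77 -0.    0.92 -1.2 ]
turn [0. 0. 0.] shift cm [-25.02 -46.6  -23.48] rows>= 13.9
t 12.75 pos [438.6 240.2  68. ] z [ 0.    -0.001 -1.   ] y [ 0.099  0.995 -0.   ] F [0.6 0.5 0.5] g -0.002 j [ 0.27  0.46  1.76 -0.    0.92 -1.2 ]
turn [-0.     0.     0.001] shift cm [ 0.06 -0.03  2.3 ] rows>= 0.6
```

View pics/s14.png

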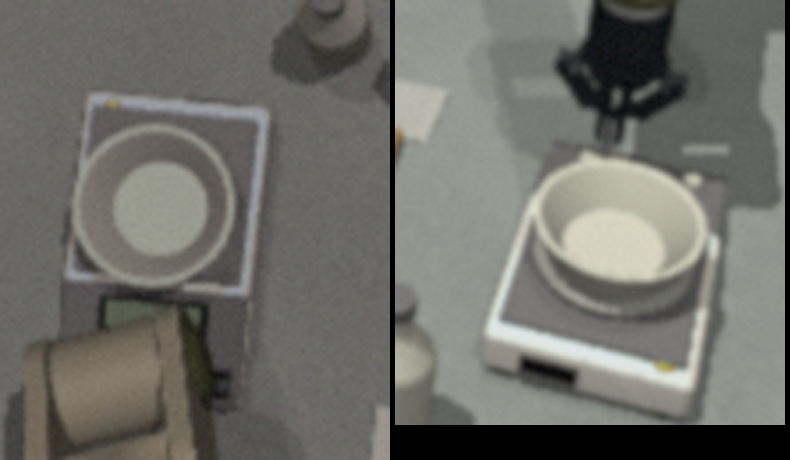

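Emit:
move_arm(series=[[0,0,0,0,0,0.6,0],[0,0,0,0,0,1.1,0],[0,0,0,0,0,1.5,0],[0,0,0,0,0,1.6,0]])

```text
time_s: 13.08
eef_pos: [438.5, 240.1, 51.6]
ee_rot: [-0.0, 0.05, 0.999, -0.0]
force: [-0.0, 0.7, -1.0]
grip_width: 0.003
```

Emit:
move_arm(series=[[0,0,0,0,0,0.1,0],[0,0,0,0,0,0.2,0]])

```text
time_s: 13.25
eef_pos: [438.8, 240.1, 49.8]
ee_rot: [0.0, 0.05, 0.999, -0.0]
force: [-1.5, 0.0, 2.0]
grip_width: 0.001
```

Emit:
move_arm(series=[[0,0,0,0,0,0.1,0],[0,0,0,0,0,0.2,0]])

```text
time_s: 13.42
eef_pos: [439.1, 240.1, 48.1]
ee_rot: [0.001, 0.05, 0.999, -0.0]
force: [0.8, -0.9, 3.8]
grip_width: 0.0
```

Emit:
move_arm(series=[[0,0,0,0,0,0.1,0],[0,0,0,0,0,0.15,0]])

```text
time_s: 13.58
eef_pos: [439.4, 240.1, 46.8]
ee_rot: [0.001, 0.05, 0.999, -0.0]
force: [0.5, -1.0, 5.5]
grip_width: 0.002
```

Emit:
move_arm(series=[[0,0,0,-0.05,0,0.08,0],[0,0,0,-0.05,0,0.13,0]])

```text
time_s: 13.75
eef_pos: [439.6, 240.2, 46.3]
ee_rot: [0.001, 0.05, 0.999, -0.0]
force: [-6.8, -2.6, 19.0]
grip_width: 0.002
```

Emit:
move_arm(series=[[0,0,0,0,0,0.08,0],[0,0,0,0,0,0.08,0],[0,0,0,0,0,0.08,0]])

```text
time_s: 14.0
eef_pos: [439.6, 240.2, 46.4]
ee_rot: [0.001, 0.05, 0.999, -0.0]
force: [-4.9, -1.9, 15.2]
grip_width: 0.004
```

The tare key bottomed at about 19 N and was held. Retreating, then planning the core grasp with an arm model fitted to the logged poses.

Emit:
move_arm(series=[[0,0,0,0,0,-0.3,0],[0,0,0,0,0,-1.5,0],[0,0,0,0,0,-5,0.2],[0,0,0,-1,0,-9,0.5],[0,0,0,-2,0,-13,1]])

```text
time_s: 14.42
eef_pos: [458.6, 238.2, 177.7]
ee_rot: [-0.0, 0.049, 0.999, -0.0]
force: [1.5, 0.6, 0.7]
grip_width: 0.423
```

```bash
cat > fk.py <<'E'
from h import *
from scipy.optimize import least_squares
D=[ # joints, pos, z
([-1.436,.313,1.498,0,1.331,-.223],[183.8,-491.5,230.8]),
([-.54,.69,.89,0,1.56,.68],[641.7,-247,241.1]),([-.53,.71,.62,0,1.81,.68],[644.5,-244.1,337.2]),
([-1.13,.27,1.23,0,1.65,.08],[325,-417.4,362]),([.27,.46,1.765,0,.92,-1.2],[438,240,66.5]),([.27,.33,1.67,0,1.14,-1.2],[438.2,240.7,160.2]),
([-.4,.26,1.38,.03,1.25,.22],[573.1,-110.8,311.6]),([-.23,.35,2.08,.59,.26,-.83],[523.3,36.5,67.1]),([-.48,.17,1.96,.62,.81,-1.38],[512.4,-15,169.1]),
([-.53,.49,1.63,.58,1.15,-1.94],[566.5,-51.3,129.9]),([-.44,.68,1.66,.67,.93,-2.02],[587.5,-7.9,18.6]),([-.04,.47,1.68,.64,.88,-1.58],[567.6,209.6,118.6])]
def fk(q,p):
    a,L1,L2,e,h,Lt,o,s=p
    A=Ro.from_euler('z',q[0]+o); f=Ro.from_euler('y',q[1]+q[2])
    w=np.array([a,0,h])+Ro.from_euler('y',q[1]).apply([0,0,L1])+f.apply([e,0,L2])
    t=f*Ro.from_euler('z',q[3])*Ro.from_euler('y',q[4])*Ro.from_euler('z',-q[5]*0)
    return A.apply(w+t.apply([0,0,Lt])+t.apply([s,0,0])), A.apply(t.apply([0,0,1])), A.apply(w)
def res(p): return np.hstack([fk(q,p)[0]-np.array(x) for q,x in D])
best=least_squares(res,[0,400,400,0,300,200,0,0])
P=best.x
if __name__=="__main__":
    print(P.round(1),np.abs(res(P)).max()); print(res(P).reshape(-1,3).round(0).tolist())
    for q,x in D[6:]: print(fk(q,P)[1].round(2))
E
python3 fk.py; python3 gt.py "[438,240,160]"
```

```text
[3.380e+01 4.462e+02 3.928e+02 1.880e+01 1.779e+02 2.568e+02 2.000e-01
 1.940e+01] 19.347632191299766
[[-11.0, -8.0, 3.0], [10.0, 16.0, 2.0], [10.0, 19.0, -2.0], [-12.0, -3.0, -2.0], [19.0, -9.0, 1.0], [16.0, -11.0, 2.0], [1.0, 2.0, -2.0], [13.0, -6.0, -10.0], [-15.0, -8.0, 0.0], [-15.0, 2.0, 2.0], [-7.0, 4.0, 1.0], [-8.0, 7.0, 4.0]]
[ 0.25 -0.02 -0.97]
[ 0.47  0.13 -0.87]
[ 0.38  0.33 -0.87]
[ 0.12  0.49 -0.86]
[ 0.11  0.49 -0.87]
[ 0.12  0.49 -0.87]
t 14.42 pos [458.6 238.2 177.7] z [-0.    -0.001 -1.   ] y [ 0.099  0.995 -0.001] F [1.5 0.6 0.7] g 0.423 j [ 0.25  0.34  1.6  -0.    1.2  -1.22]
turn [-0.001 -0.     0.001] shift cm [ 2.06 -0.03  1.77] rows>= 0.7
```

```bash
sed -i 's/np.array(\[a,0,h\])/np.array([a,o,h])/; s/q\[0\]+o/q[0]/; s/300,200,0,0\]/300,200,117,0]/' fk.py; python3 fk.py
cat > ik.py <<'E'
from fk import *
lo=np.array([-2.94,-.97,.19,-1.23,.02]);hi=np.array([2.94,2.17,2.56,4.37,3.11])
def ik(X,z,q0=(-.5,.5,1.5,.1,.8)):
    f=lambda q:np.hstack([(fk(list(q)+[0],P)[0]-X)/10,(fk(list(q)+[0],P)[1]-z)*20])
    r=least_squares(f,np.clip(q0,lo+.01,hi-.01),bounds=(lo,hi)); return r.x,r.cost
if __name__=="__main__":
    for t in (30,40,50):
      for nm,C,yaws in(("core",[641,-247,85],(-.5,-.2,.1)),("out",[520,-270,110],(-.5,-.2,.1)),("place",[592.5,255,150],(0,.2,.4,.6))):
        for y in yaws:
            tr=np.radians(t); z=np.array([np.cos(y)*np.cos(tr),np.sin(y)*np.cos(tr),-np.sin(tr)])
            X=np.array(C)+18.7*z
            b=min((ik(X,z,q0) for q0 in((-.5,.5,1.5,.1,.8),(-.5,.5,1.9,.8,.3),(.3,.7,1.5,-.8,.5),(.3,.7,1.5,3,.5))),key=lambda r:r[1])
            w=fk(list(b[0])+[0],P)[2]
            print(t,nm,y,b[0].round(2),round(b[1],2),"wrist",w.round())
E
python3 ik.py
```

```text
[  5.  437.2 396.9  38.1 200.  252.5 115.6   3.5] 3.3073175319804022
[[-0.0, -1.0, 1.0], [-2.0, -2.0, 2.0], [2.0, -1.0, -1.0], [-1.0, 1.0, -3.0], [0.0, 1.0, 1.0], [2.0, 1.0, 1.0], [-0.0, 2.0, 0.0], [-0.0, -1.0, -3.0], [-1.0, 0.0, 0.0], [-1.0, 1.0, -1.0], [-1.0, 0.0, -0.0], [2.0, 1.0, 3.0]]
[ 0.24 -0.07 -0.97]
[ 0.49  0.03 -0.87]
[ 0.44  0.25 -0.87]
[ 0.21  0.46 -0.86]
[ 0.21  0.45 -0.87]
[ 0.21  0.45 -0.87]
30 core -0.5 [-0.55  0.66  1.87  3.03  0.43] 0.0 wrist [ 462. -149.  199.]
30 core -0.2 [-0.68  0.66  1.86  2.27  0.55] 0.0 wrist [ 441. -208.  199.]
30 core 0.1 [-0.78  0.7   1.78  1.76  0.74] 0.0 wrist [ 439. -270.  200.]
30 out -0.5 [-0.78  0.47  2.16  2.69  0.57] 0.0 wrist [ 340. -173.  224.]
30 out -0.2 [-0.92  0.49  2.12  2.06  0.71] 0.0 wrist [ 320. -231.  224.]
30 out 0.1 [-1.02  0.53  2.02  1.62  0.89] 0.0 wrist [ 317. -293.  225.]
30 place 0 [0.33 0.5  1.91 3.95 0.4 ] 0.0 wrist [389. 257. 264.]
30 place 0.2 [0.24 0.47 1.96 3.24 0.34] 0.0 wrist [392. 215. 264.]
30 place 0.4 [0.14 0.46 1.98 2.53 0.4 ] 0.0 wrist [405. 174. 264.]
30 place 0.6 [0.05 0.47 1.96 2.05 0.53] 0.0 w
[... 754 characters left out ...]
 0.61  1.68  0.21  0.15] 0.0 wrist [ 511. -177.  266.]
50 core -0.2 [-0.64  0.61  1.68  0.97  0.33] 0.0 wrist [ 494. -221.  265.]
50 core 0.1 [-0.7   0.65  1.63  1.    0.58] 0.0 wrist [ 492. -266.  264.]
50 out -0.5 [-0.75  0.4   1.98  1.11  0.18] 0.0 wrist [ 387. -201.  290.]
50 out -0.2 [-0.84  0.41  1.96  1.17  0.43] 0.0 wrist [ 372. -244.  289.]
50 out 0.1 [-0.91  0.45  1.89  1.05  0.68] 0.0 wrist [ 370. -288.  289.]
50 place 0 [ 0.3   0.46  1.73 -0.61  0.33] 0.0 wrist [444. 258. 331.]
50 place 0.2 [ 0.24  0.44  1.76 -0.09  0.24] 0.0 wrist [448. 226. 331.]
50 place 0.4 [0.17 0.43 1.78 0.54 0.29] 0.0 wrist [457. 195. 331.]
50 place 0.6 [0.11 0.44 1.77 0.82 0.43] 0.0 wrist [471. 168. 330.]
```

```bash
cat > core.py <<'E'
from ik import *
def rot(yaw,tilt=30,sgn=1):
    t=np.radians(tilt); z=[np.cos(yaw)*np.cos(t),np.sin(yaw)*np.cos(t),-np.sin(t)]
    return tool(z,[-sgn*np.sin(yaw),sgn*np.cos(yaw),0])
def j6(q,R):
    A=Ro.from_euler('z',q[0])*Ro.from_euler('y',q[1]+q[2])*Ro.from_euler('z',q[3])*Ro.from_euler('y',q[4])
    g=(A.inv()*R).as_euler('zyx')[0]-np.pi/2
    return (g+np.pi)%(2*np.pi)-np.pi
def rep(X,R,q0=(-.7,.6,1.8,1.7,.7)):
    z=R.as_matrix()[:,2]; q,c=ik(np.array(X,float),z,q0); print(np.round(X,0),"q",q.round(2),"j6",round(j6(q,R),2),"cost",round(c,3)); return q
if __name__=="__main__":
    for s in(1,-1):
        R=rot(.15,30,s);z=R.as_matrix()[:,2];C=np.array([641,-247,89.])
        rep(C+(22-130)*z,R);rep(C+22*z,R)
        R=rot(.6,30,s);z=R.as_matrix()[:,2];rep(np.array([592.5,255,146])+22*z,R,(0,.5,1.9,2,.5)); rep(np.array([592.5,255,240])+22*z,R,(0,.5,1.9,2,.5))
        R=rot(.35,30,s);rep([520,0,240],R,(-.4,.5,1.9,2,.5))
    from rig import ctrl
    s=ctrl.sense(); go(s,[541,-262,240],rot(.15))
E
python3 core.py
```

```text
[ 549. -261.  143.] q [-0.99  0.46  1.97  1.5   0.91] j6 2.43 cost 0.0
[ 660. -244.   78.] q [-0.79  0.7   1.75  1.68  0.78] j6 2.39 cost 0.0
[608. 266. 135.] q [0.06 0.48 1.96 2.07 0.54] j6 2.28 cost 0.0
[608. 266. 229.] q [0.05 0.3  1.89 1.63 0.47] j6 2.78 cost 0.0
[520   0 240] q [-0.61  0.02  2.21  1.44  0.8 ] j6 2.71 cost 0.0
[ 549. -261.  143.] q [-0.99  0.46  1.97  1.5   0.91] j6 -0.72 cost 0.0
[ 660. -244.   78.] q [-0.79  0.7   1.75  1.68  0.78] j6 -0.75 cost 0.0
[608. 266. 135.] q [0.06 0.48 1.96 2.07 0.54] j6 -0.86 cost 0.0
[608. 266. 229.] q [0.05 0.3  1.89 1.63 0.47] j6 -0.36 cost 0.0
[520   0 240] q [-0.61  0.02  2.21  1.44  0.8 ] j6 -0.43 cost 0.0
t 14.42 pos [458.6 238.2 177.7] z [-0.    -0.001 -1.   ] y [ 0.099  0.995 -0.001] F [1.5 0.6 0.7] g 0.423 j [ 0.25  0.34  1.6  -0.    1.2  -1.22]
turn [-0.131 -1.042 -0.225] shift cm [-13.13 -48.97  -6.2 ] rows>= 12.2
```

Emit:
move_arm(series=[[0,0,0.12,0,0,-3,1],[0,0,0.24,0,-3,-6,1],[0,0,0.36,0,-7,-8,1],[0,0,0.48,0,-10.5,-9,1],[0,0,0.6,0,-14,-9,1]])

```text
time_s: 14.83
eef_pos: [445.0, 97.6, 270.0]
ee_rot: [0.002, 0.345, 0.939, 0.0]
force: [1.0, 0.0, -1.0]
grip_width: 1.0
```

```bash
cat > gc.py <<'E'
from core import *
import sys
from rig import ctrl
def go2(s,Pt,R):
    p,r=cur(s); tv=(r.inv()*R).as_rotvec()
    print("t",round(s["time_s"],2),"pos",p.round(1),"z",r.as_matrix()[:,2].round(3),"y",r.as_matrix()[:,1].round(3),"F",s["force"].round(1),"g",round(s["grip_width"],3),"j",s["joints"].round(2))
    print("turn",tv.round(3),"shift cm",(r.inv().apply(np.array(Pt)-p)/10).round(2),"ang",np.linalg.norm(tv).round(2))
go2(ctrl.sense(),eval(sys.argv[1]),rot(float(sys.argv[2]),float(sys.argv[3]),-1))
E
python3 gc.py "[450,-80,270]" -0.1 89.9
```

```text
t 14.83 pos [445.   97.6 270. ] z [ 0.004 -0.001 -1.   ] y [0.647 0.762 0.002] F [ 1.  0. -1.] g 1.0 j [-0.04  0.13  1.63 -0.    1.38 -0.91]
turn [ 0.003 -0.     2.538] shift cm [-11.87 -13.21   0.02] ang 2.54
```

Emit:
move_arm(series=[[0,0,0.12,-2.4,-2.6,0,1],[0,0,0.24,-4.8,-5.2,0,1],[0,0,0.36,-7.2,-7.8,0,1],[0,0,0.48,-9.6,-10.4,0,1],[0,0,0.6,-11.9,-13,0,1]])

```text
time_s: 15.25
eef_pos: [451.2, -80.2, 270.0]
ee_rot: [0.002, 0.609, 0.793, 0.001]
force: [0.8, 0.5, 0.5]
grip_width: 0.994
```

Emit:
move_arm(series=[[0,0,0.12,0,0,0,1],[0,0,0.24,0,0,0,1],[0,0,0.36,0,0,0,1],[0,0,0.48,0,0,0,1],[0,0,0.6,0,0,0,1]])

```text
time_s: 15.67
eef_pos: [451.1, -80.2, 269.7]
ee_rot: [0.001, 0.818, 0.575, 0.001]
force: [0.2, -0.5, -0.1]
grip_width: 1.003
```

Emit:
move_arm(series=[[0,0,0.12,0,0,0,1],[0,0,0.24,0,0,0,1],[0,0,0.36,0,0,0,1],[0,0,0.48,0,0,0,1],[0,0,0.6,0,0,0,1]])

```text
time_s: 16.08
eef_pos: [451.0, -80.0, 269.3]
ee_rot: [0.0, 0.952, 0.305, 0.001]
force: [0.5, 0.2, -0.2]
grip_width: 0.999
```

```bash
python3 gc.py "[500,-200,250]" 0.3 60; python3 gc.py "[540,-260,200]" 0.15 30;
```

```text
t 16.08 pos [451.  -80.  269.3] z [ 0.003  0.    -1.   ] y [ 0.581 -0.814  0.001] F [ 0.5  0.2 -0.2] g 0.999 j [-0.43  0.13  1.62  0.    1.38  0.52]
turn [-0.083  0.517  0.312] shift cm [-2.98 12.61  1.94] ang 0.61
t 16.08 pos [451.  -80.  269.3] z [ 0.003  0.    -1.   ] y [ 0.581 -0.814  0.001] F [ 0.5  0.2 -0.2] g 0.999 j [-0.43  0.13  1.62  0.    1.38  0.52]
turn [-0.245  1.025  0.426] shift cm [-3.22 19.82  6.95] ang 1.14
```

Emit:
move_arm(series=[[-0.015,0.1,0.06,-0.6,2.5,0,1],[-0.03,0.2,0.12,-1.2,5,0.5,1],[-0.05,0.3,0.18,-1.8,7.5,1,1],[-0.07,0.4,0.25,-2.4,10,1.5,1],[-0.083,0.517,0.312,-3,12.6,2,1]])

```text
time_s: 16.5
eef_pos: [500.1, -201.4, 249.7]
ee_rot: [-0.037, 0.955, 0.145, 0.255]
force: [1.6, 1.2, 0.8]
grip_width: 1.002
```

```bash
python3 gc.py "[540,-262,180]" 0.15 30;python3 gc.py "[540,-262,180]" 0.2 45
```

```text
t 16.5 pos [ 500.1 -201.4  249.7] z [ 0.477  0.145 -0.867] y [ 0.295 -0.955  0.002] F [1.6 1.2 0.8] g 1.002 j [-0.83  0.15  1.74  0.54  1.07  0.22]
turn [-0.105  0.524  0.109] shift cm [-1.73  6.96  7.07] ang 0.55
t 16.5 pos [ 500.1 -201.4  249.7] z [ 0.477  0.145 -0.867] y [ 0.295 -0.955  0.002] F [1.6 1.2 0.8] g 1.002 j [-0.83  0.15  1.74  0.54  1.07  0.22]
turn [-0.059  0.263  0.081] shift cm [-1.73  6.96  7.07] ang 0.28
```

Emit:
move_arm(series=[[-0.02,0.1,0.02,-0.3,1.4,0.6,1],[-0.04,0.2,0.04,-0.7,2.8,2,1],[-0.06,0.3,0.06,-1,4.2,3.5,1],[-0.08,0.41,0.085,-1.4,5.6,5,1],[-0.105,0.524,0.11,-1.7,7,7,1]])

```text
time_s: 16.92
eef_pos: [538.2, -261.2, 184.2]
ee_rot: [-0.038, 0.868, 0.067, 0.491]
force: [1.2, 0.9, 1.2]
grip_width: 0.999
```

```bash
python3 gc.py "[549,-261,143]" 0.15 30; python3 shot.py 15 340,150,110,130 180,150,110,120
```

```text
t 16.92 pos [ 538.2 -261.2  184.2] z [ 0.847  0.132 -0.515] y [ 0.154 -0.988  0.001] F [1.2 0.9 1.2] g 0.999 j [-1.01  0.36  1.95  1.38  0.93 -0.56]
turn [-0.004  0.018  0.003] shift cm [-2.98  0.15  3.04] ang 0.02
t 16.92 pos [ 538.2 -261.2  184.2] z [ 0.847  0.132 -0.515] y [ 0.154 -0.988  0.001] F [1.2 0.9 1.2] g 0.999 j [-1.01  0.36  1.95  1.38  0.93 -0.56]
turn [0. 0. 0.] shift cm [15.26  0.29  2.91] rows>= 3.7
```

View pics/s15.png

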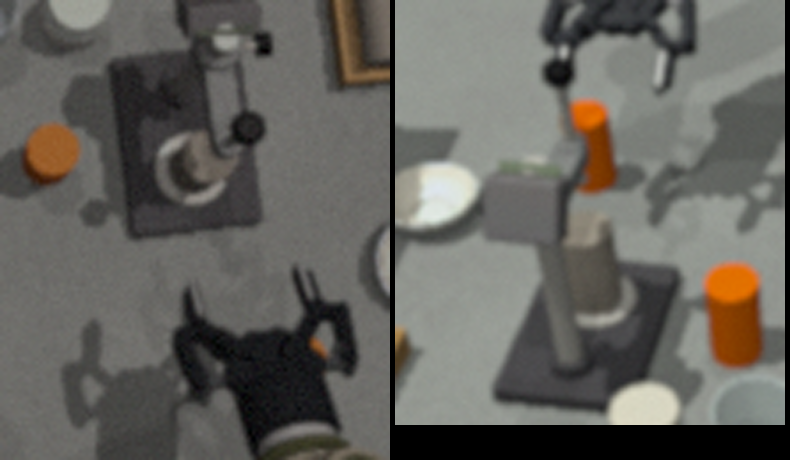

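Emit:
move_arm(series=[[0,0.01,0,-1.5,0.1,1.5,1],[0,0.018,0,-3,0.15,3,1],[0,0.018,0,-3,0.15,3,1],[0,0.018,0,-3,0.15,3,1]])

```text
time_s: 17.35
eef_pos: [547.4, -258.2, 139.4]
ee_rot: [-0.044, 0.866, 0.067, 0.494]
force: [-0.4, 0.2, 0.1]
grip_width: 0.999
```

```bash
python3 gc.py "np.array([641,-247,89])-38*rot(.15).as_matrix()[:,2]" 0.15 30; python3 shot.py 16 340,150,110,130 180,150,110,120; python3 -c "
from h import *
print(onz(load('top16'),394.1,196.75,24))"
```

```text
t 17.35 pos [ 547.4 -258.2  139.4] z [ 0.85   0.142 -0.508] y [ 0.159 -0.987 -0.01 ] F [-0.4  0.2  0.1] g 0.999 j [-0.99  0.46  1.96  1.48  0.92 -0.7 ]
turn [-0.013  0.009 -0.004] shift cm [0.41 0.38 6.87] ang 0.02
t 17.35 pos [ 547.4 -258.2  139.4] z [ 0.85   0.142 -0.508] y [ 0.159 -0.987 -0.01 ] F [-0.4  0.2  0.1] g 0.999 j [-0.99  0.46  1.96  1.48  0.92 -0.7 ]
turn [0. 0. 0.] shift cm [18.61  0.31 -0.05] rows>= 4.5
[ 641.818269   -250.37685828   24.        ]
```

View pics/s16.png

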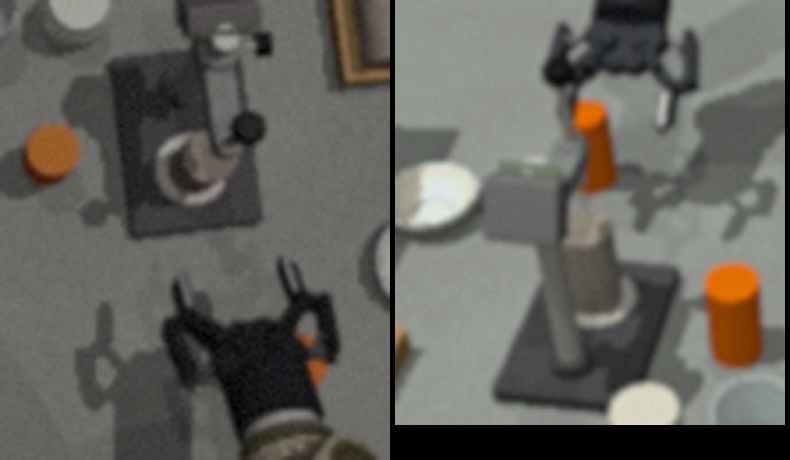

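Emit:
move_arm(series=[[-0.013,0.009,0,0.2,0.2,1.7,1],[-0.013,0.009,0,0.4,0.4,3.4,1],[-0.013,0.009,0,0.4,0.42,5.2,1],[-0.013,0.009,0,0.4,0.42,6.9,1],[-0.013,0.009,0,0.4,0.42,6.9,1]])

```text
time_s: 17.87
eef_pos: [610.5, -252.3, 110.0]
ee_rot: [-0.037, 0.863, 0.065, 0.5]
force: [0.2, 0.3, -0.5]
grip_width: 1.003
```

```bash
python3 gc.py "np.array([641,-247.5,89])+22*rot(.15).as_matrix()[:,2]" 0.15 30; python3 shot.py 17 340,150,110,130 180,150,110,120
```

```text
t 17.87 pos [ 610.5 -252.3  110. ] z [ 0.858  0.129 -0.498] y [ 0.149 -0.989 -0.   ] F [ 0.2  0.3 -0.5] g 1.003 j [-0.87  0.59  1.85  1.6   0.83 -0.73]
turn [ 0.    -0.003 -0.   ] shift cm [-0.28 -0.02  5.92] ang 0.0
t 17.87 pos [ 610.5 -252.3  110. ] z [ 0.858  0.129 -0.498] y [ 0.149 -0.989 -0.   ] F [ 0.2  0.3 -0.5] g 1.003 j [-0.87  0.59  1.85  1.6   0.83 -0.73]
turn [0. 0. 0.] shift cm [18.02  0.03 -6.79] rows>= 4.6
```

View pics/s17.png

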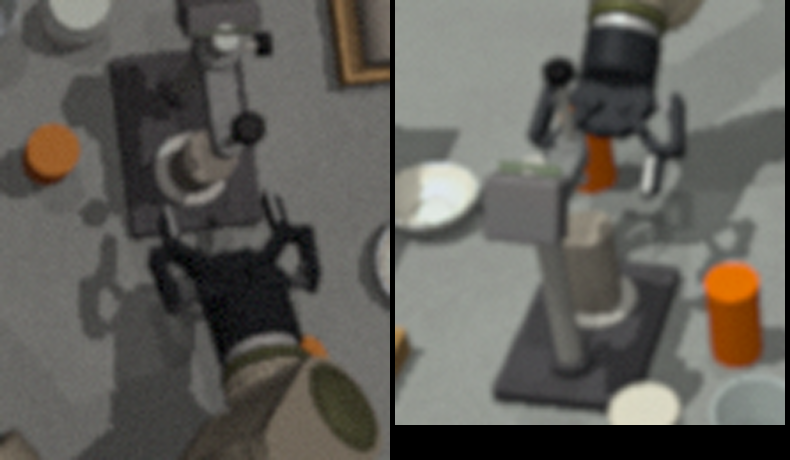

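Emit:
move_arm(series=[[0,0,0,-0.1,0,1.2,1],[0,0,0,-0.2,0,2.4,1],[0,0,0,-0.3,0,3.6,1],[0,0,0,-0.3,0,4.8,1],[0,0,0,-0.3,0,5.9,1]])

```text
time_s: 18.38
eef_pos: [659.2, -245.2, 77.7]
ee_rot: [-0.037, 0.863, 0.064, 0.5]
force: [0.8, -0.2, -0.5]
grip_width: 0.998
```

```bash
python3 gc.py "np.array([641,-247.5,89])+22*rot(.15).as_matrix()[:,2]" 0.15 30; python3 shot.py 18 340,150,110,130 180,150,110,120
```

```text
t 18.38 pos [ 659.2 -245.2   77.7] z [ 0.858  0.129 -0.498] y [ 0.148 -0.989 -0.   ] F [ 0.8 -0.2 -0.5] g 0.998 j [-0.79  0.7   1.75  1.68  0.78 -0.75]
turn [ 0.001 -0.002 -0.001] shift cm [ 0.06 -0.05  0.04] ang 0.0
t 18.38 pos [ 659.2 -245.2   77.7] z [ 0.858  0.129 -0.498] y [ 0.148 -0.989 -0.   ] F [ 0.8 -0.2 -0.5] g 0.998 j [-0.79  0.7   1.75  1.68  0.78 -0.75]
turn [0. 0. 0.] shift cm [ 18.36  -0.   -12.67] rows>= 5.3
```

View pics/s18.png

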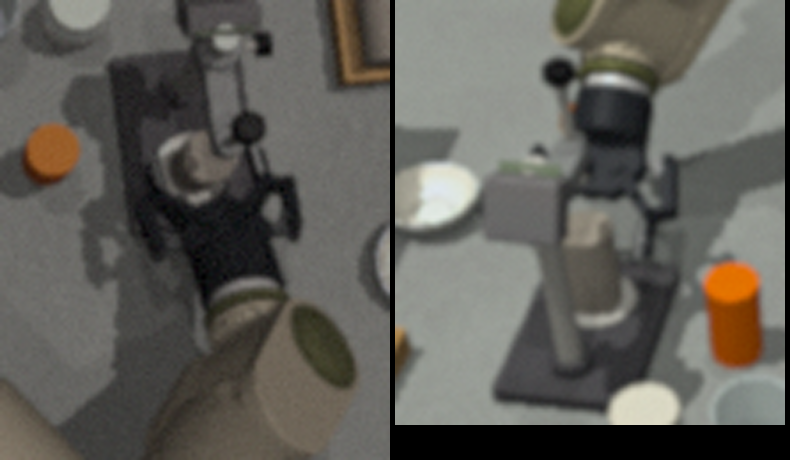

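Emit:
move_arm(series=[[0,0,0,0,0,0,0.7],[0,0,0,0,0,0,0.6],[0,0,0,0,0,0,0.5],[0,0,0,0,0,0,0.4],[0,0,0,0,0,0,0.4]], grip_force=45)

```text
time_s: 18.9
eef_pos: [659.1, -245.1, 77.8]
ee_rot: [-0.038, 0.863, 0.064, 0.5]
force: [-1.8, -0.5, 2.2]
grip_width: 0.565
```

```bash
python3 shot.py 19 340,150,110,130 180,150,110,120
```

```text
t 18.9 pos [ 659.1 -245.1   77.8] z [ 0.858  0.129 -0.498] y [ 0.149 -0.989 -0.   ] F [-1.8 -0.5  2.2] g 0.565 j [-0.79  0.7   1.75  1.68  0.78 -0.75]
turn [0. 0. 0.] shift cm [ 1.836e+01  1.000e-02 -1.265e+01] rows>= 5.3
```

View pics/s19.png

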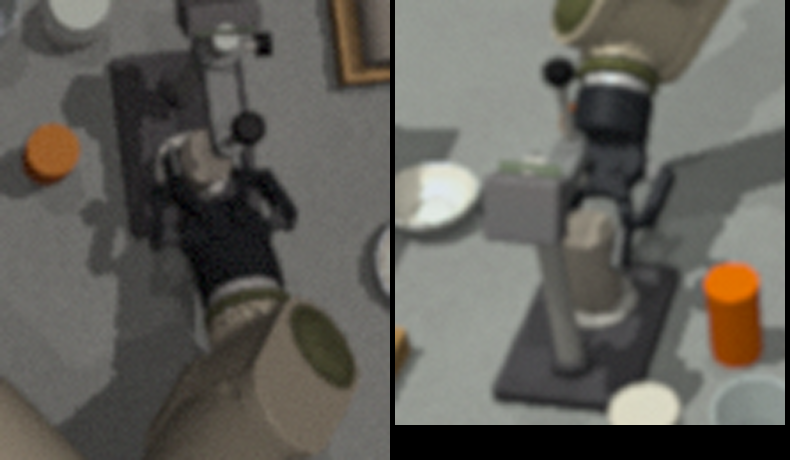

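Emit:
move_arm(series=[[0,0,0,0.3,0,-0.2,0.4],[0,0,0,0.7,0,-0.4,0.4],[0,0,0,0.7,0,-0.4,0.4]])

```text
time_s: 19.25
eef_pos: [659.1, -245.0, 86.3]
ee_rot: [-0.037, 0.863, 0.065, 0.5]
force: [0.5, -0.8, -3.9]
grip_width: 0.561
```

```bash
python3 shot.py 20 340,150,110,130 180,150,110,120
```

```text
t 19.25 pos [ 659.1 -245.    86.3] z [ 0.858  0.129 -0.498] y [ 0.149 -0.989  0.   ] F [ 0.5 -0.8 -3.9] g 0.561 j [-0.79  0.69  1.75  1.66  0.78 -0.73]
turn [0. 0. 0.] shift cm [ 17.62   0.03 -12.24] rows>= 5.1
```

View pics/s20.png

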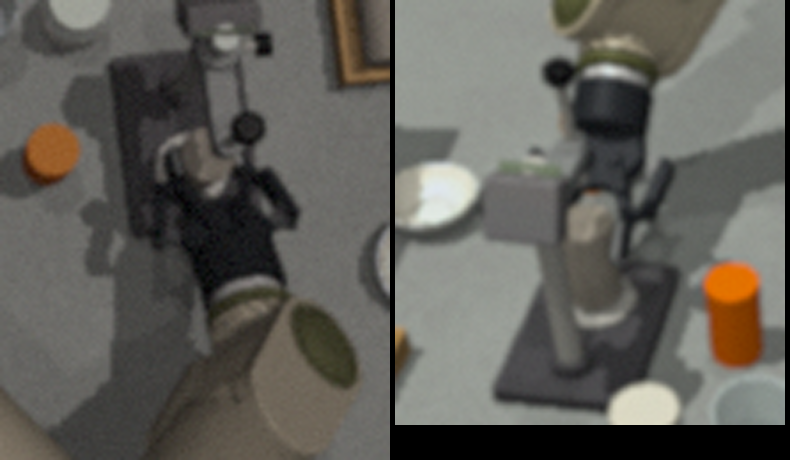

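Emit:
move_arm(series=[[0,0,0,-1,0,-1.7,0.4],[0,0,0,-2,0,-3.5,0.4],[0,0,0,-3.2,0,-5.6,0.4],[0,0,0,-4.5,0,-7.8,0.4],[0,0,0,-5.5,0,-9.6,0.4]])

```text
time_s: 19.77
eef_pos: [548.2, -261.2, 85.5]
ee_rot: [-0.038, 0.863, 0.064, 0.499]
force: [-1.0, -0.4, -4.0]
grip_width: 0.559
```

```bash
python3 shot.py 21 340,150,110,130 180,150,110,120;  python3 gc.py "[520,-200,240]" 0.2 30
```

```text
t 19.77 pos [ 548.2 -261.2   85.5] z [ 0.857  0.129 -0.499] y [ 0.149 -0.989 -0.001] F [-1.  -0.4 -4. ] g 0.559 j [-1.    0.58  1.98  1.61  0.91 -0.89]
turn [0. 0. 0.] shift cm [23.27  0.06 -2.58] rows>= 5.6
t 19.87 pos [ 547.7 -262.1   85.3] z [ 0.857  0.128 -0.499] y [ 0.146 -0.989 -0.002] F [-0.3 -0.2 -5.2] g 0.556 j [-1.    0.58  1.98  1.61  0.91 -0.89]
turn [ 0.045 -0.001 -0.028] shift cm [12.48 -6.57 -9.3 ] ang 0.05
```

View pics/s21.png

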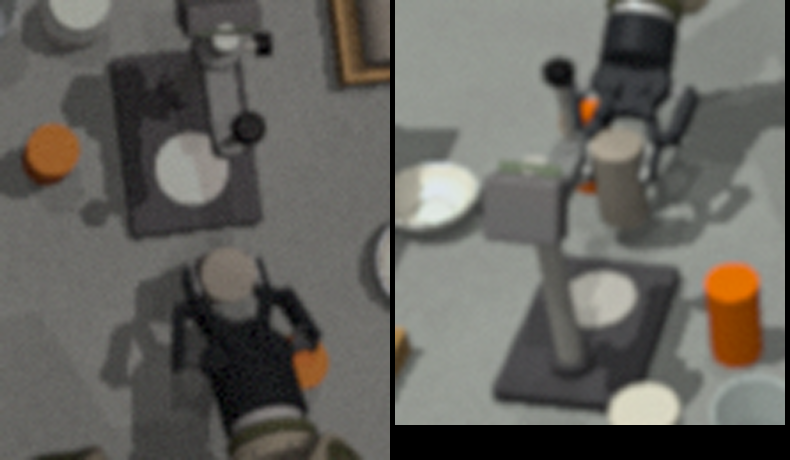

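Emit:
move_arm(series=[[0,0,0,3,0,-1.7,0.4],[0.01,0,-0.005,6,-1,-3.5,0.4],[0.02,0,-0.01,9,-2,-6,0.4],[0.035,0,-0.02,11,-4,-8,0.4],[0.045,0,-0.028,12.5,-6.5,-9.3,0.4]])

```text
time_s: 20.28
eef_pos: [520.3, -200.9, 243.0]
ee_rot: [-0.048, 0.861, 0.087, 0.499]
force: [1.5, -0.4, -4.0]
grip_width: 0.564
```

```bash
python3 -c "
from h import *
print(onz(load('top21'),404.2,227.2,122))
from core import *
q=rep([530,-60,250],rot(.35,30,-1),(-.8,.2,2.1,1.5,.9))
q=rep([540,100,250],rot(.5,30,-1),q)
z=rot(.6,30,-1).as_matrix()[:,2]
q=rep(np.array([593,255,250])+[14,8,-11],rot(.6,30,-1),q)
q=rep(np.array([593,255,147])+[14,8,-11],rot(.6,30,-1),q)"
python3 gc.py "[530,-60,250]" 0.35 30
```

```text
[ 531.01327514 -264.13698539  122.        ]
[530 -60 250] q [-0.74  0.06  2.13  1.35  0.9 ] j6 -0.41 cost 0.0
[540 100 250] q [-0.36  0.05  2.14  1.45  0.72] j6 -0.37 cost 0.0
[607 263 239] q [0.05 0.28 1.89 1.58 0.47] j6 -0.31 cost 0.0
[607 263 136] q [0.05 0.48 1.96 2.06 0.54] j6 -0.86 cost 0.0
t 20.28 pos [ 520.3 -200.9  243. ] z [ 0.85   0.17  -0.498] y [ 0.199 -0.98   0.004] F [ 1.5 -0.4 -4. ] g 0.564 j [-0.98  0.16  2.03  1.31  0.98 -0.44]
turn [ 0.132 -0.002 -0.072] shift cm [  2.52 -13.62   2.88] ang 0.15
```

Emit:
move_arm(series=[[0.03,0,-0.02,0.5,-3,0.5,0.4],[0.06,0,-0.03,1,-6,1.1,0.4],[0.09,0,-0.05,1.5,-9,1.7,0.4],[0.11,0,-0.06,2,-11.5,2.3,0.4],[0.132,0,-0.072,2.5,-13.6,2.9,0.4]])

```text
time_s: 20.7
eef_pos: [530.0, -57.9, 249.9]
ee_rot: [-0.088, 0.852, 0.152, 0.493]
force: [0.8, 0.3, -3.9]
grip_width: 0.562
```

```bash
python3 gc.py "[545,100,250]" 0.5 30
```

```text
t 20.7 pos [530.  -57.9 249.9] z [ 0.813  0.3   -0.499] y [ 0.346 -0.938  0.   ] F [ 0.8  0.3 -3.9] g 0.562 j [-0.73  0.06  2.13  1.35  0.91 -0.41]
turn [ 0.127 -0.002 -0.073] shift cm [  3.44 -14.29   5.95] ang 0.15
```

Emit:
move_arm(series=[[0.03,0,-0.02,0.7,-3,1.2,0.4],[0.06,0,-0.03,1.4,-6,2.4,0.4],[0.09,0,-0.05,2.1,-9,3.6,0.4],[0.11,0,-0.06,2.8,-12,4.8,0.4],[0.127,0,-0.073,3.4,-14.3,6,0.4]])

```text
time_s: 21.12
eef_pos: [544.8, 102.9, 249.6]
ee_rot: [-0.125, 0.838, 0.215, 0.485]
force: [-0.3, -1.3, -3.3]
grip_width: 0.565
```

```bash
python3 gc.py "[593+14.4,255+9.8,215]" 0.6 30
```

```text
t 21.12 pos [544.8 102.9 249.6] z [ 0.76   0.418 -0.498] y [ 0.482 -0.876 -0.   ] F [-0.3 -1.3 -3.3] g 0.565 j [-0.35  0.07  2.12  1.46  0.72 -0.37]
turn [ 0.084 -0.002 -0.049] shift cm [  3.62 -11.17  13.24] ang 0.1
```

Emit:
move_arm(series=[[0.02,0,-0.01,0.8,-2.4,2.4,0.4],[0.04,0,-0.02,1.6,-4.8,5,0.4],[0.06,0,-0.03,2.4,-7.2,8,0.4],[0.084,0,-0.05,3.1,-9.3,10.8,0.4],[0.084,0,-0.05,3.6,-11.2,13.2,0.4]])

```text
time_s: 21.53
eef_pos: [607.3, 267.6, 214.5]
ee_rot: [-0.148, 0.826, 0.257, 0.478]
force: [0.8, -1.1, -2.5]
grip_width: 0.562
```

```bash
python3 gc.py "[593+14.4,255+9.8,190]" 0.6 30;  python3 shot.py 22 200,150,110,130 330,140,110,120
```

```text
t 21.53 pos [607.3 267.6 214.5] z [ 0.714  0.491 -0.498] y [ 0.567 -0.824  0.001] F [ 0.8 -1.1 -2.5] g 0.562 j [ 0.06  0.33  1.9   1.71  0.47 -0.45]
turn [-0.002 -0.002  0.003] shift cm [-2.2   0.23  1.08] ang 0.0
t 21.53 pos [607.3 267.6 214.5] z [ 0.714  0.491 -0.498] y [ 0.567 -0.824  0.001] F [ 0.8 -1.1 -2.5] g 0.562 j [ 0.06  0.33  1.9   1.71  0.47 -0.45]
turn [0. 0. 0.] shift cm [ -5.82  44.38 -27.19] rows>= 12.6
```

View pics/s22.png

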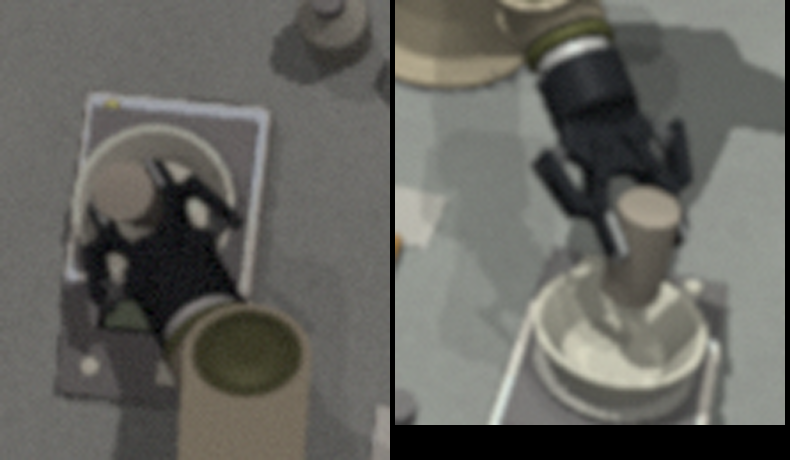

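```bash
python3 -c "
from h import *
print(onz(load('top22'),234.9,203.5,250))"; python3 gc.py "[592.5+14.4,255+9.8,165]" 0.6 30
```

```text
[591.39958616 254.94140223 250.        ]
t 21.63 pos [606.5 269.1 213.4] z [ 0.712  0.493 -0.5  ] y [ 0.569 -0.822 -0.   ] F [-0.4 -1.1 -4.1] g 0.558 j [ 0.06  0.33  1.9   1.71  0.47 -0.45]
turn [-0.005 -0.001  0.003] shift cm [-4.29  0.38  2.23] ang 0.01
```

Emit:
move_arm(series=[[0,0,0,-1,0.1,0.5,0.4],[0,0,0,-2,0.2,1,0.4],[0,0,0,-3,0.3,1.6,0.4],[0,0,0,-4.3,0.3,2.2,0.4],[0,0,0,-4.3,0.3,2.2,0.4]])

```text
time_s: 22.05
eef_pos: [605.0, 265.0, 162.1]
ee_rot: [-0.15, 0.828, 0.258, 0.475]
force: [0.3, -0.5, -4.2]
grip_width: 0.558
```

```bash
python3 gc.py "[592.5+14.4,255+9.8,141]" 0.6 30;  python3 shot.py 23 200,150,110,130 330,140,110,120
```

```text
t 22.05 pos [605.  265.  162.1] z [ 0.71   0.493 -0.503] y [ 0.569 -0.822 -0.003] F [ 0.3 -0.5 -4.2] g 0.558 j [ 0.05  0.42  1.94  1.93  0.51 -0.71]
turn [-0.006  0.004  0.   ] shift cm [-1.75  0.13  1.18] ang 0.01
t 22.05 pos [605.  265.  162.1] z [ 0.71   0.493 -0.503] y [ 0.569 -0.822 -0.003] F [ 0.3 -0.5 -4.2] g 0.558 j [ 0.05  0.42  1.94  1.93  0.51 -0.71]
turn [0. 0. 0.] shift cm [ -1.19  44.2  -29.67] rows>= 12.8
```

View pics/s23.png

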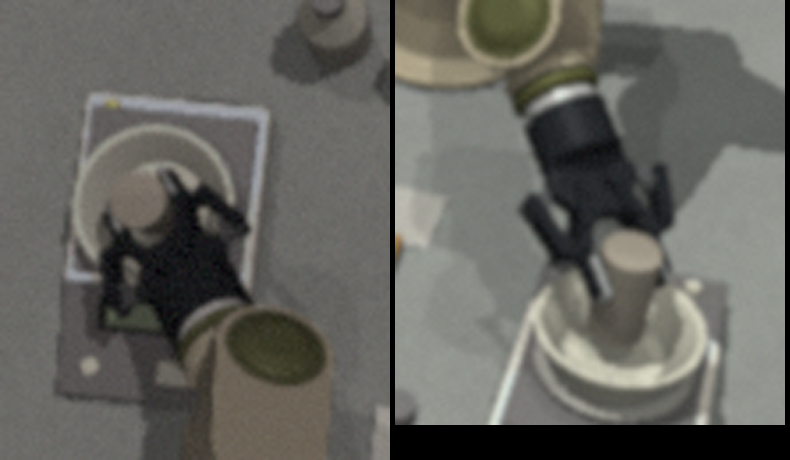

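```bash
python3 -c "
from h import *
S=load('scene23')
for z in(108,198): 
  p=proj(S,[590.6,255.2,z]); print(395+(p[0]-330+.35)*390/110,(p[1]-140+.35)*390/110)"
```

```text
616.5133443792712 327.7461422859537
632.6167230124977 250.70298759817982
```

Emit:
move_arm(series=[[-0.003,0.004,0,-0.5,0.05,0.3,0.4],[-0.006,0.004,0,-1,0.1,0.6,0.4],[-0.006,0.004,0,-1.4,0.13,0.9,0.4],[-0.006,0.004,0,-1.75,0.13,1.15,0.4],[-0.006,0.004,0,-1.75,0.13,1.15,0.4]])

```text
time_s: 22.57
eef_pos: [607.8, 265.0, 143.9]
ee_rot: [-0.148, 0.826, 0.256, 0.479]
force: [0.2, 0.4, -4.1]
grip_width: 0.561
```

Emit:
move_arm(series=[[0,0,0,-0.17,0,0.1,0.4],[0,0,0,-0.34,0,0.2,0.4],[0,0,0,-0.5,0,0.29,0.4],[0,0,0,-0.5,0,0.29,0.4]])

```text
time_s: 22.9
eef_pos: [607.8, 265.0, 137.8]
ee_rot: [-0.148, 0.826, 0.256, 0.479]
force: [0.1, -0.0, -4.8]
grip_width: 0.562
```

Emit:
move_arm(series=[[0,0,0,-0.09,0,0.05,0.4],[0,0,0,-0.13,0,0.08,0.4],[0,0,0,-0.13,0,0.08,0.4]])

```text
time_s: 23.15
eef_pos: [607.8, 265.0, 136.2]
ee_rot: [-0.148, 0.826, 0.256, 0.479]
force: [0.4, 0.5, -4.1]
grip_width: 0.559
```

Emit:
move_arm(series=[[0,0,0,-0.09,0,0.05,0.4],[0,0,0,-0.09,0,0.05,0.4]])

```text
time_s: 23.32
eef_pos: [607.9, 265.1, 135.3]
ee_rot: [-0.148, 0.826, 0.256, 0.479]
force: [-0.3, 0.3, -2.2]
grip_width: 0.562
```

Emit:
move_arm(series=[[0,0,0,-0.09,0,0.05,0.4],[0,0,0,-0.09,0,0.05,0.4]])

```text
time_s: 23.48
eef_pos: [608.0, 265.1, 134.6]
ee_rot: [-0.148, 0.826, 0.256, 0.48]
force: [-0.9, -0.2, -0.5]
grip_width: 0.562
```

Emit:
move_arm(series=[[0,0,0,-0.03,0,0.02,0.57],[0,0,0,-0.03,0,0.02,0.6],[0,0,0,-0.03,0,0.02,0.68],[0,0,0,-0.03,0,0.02,0.78],[0,0,0,-0.03,0,0.02,0.88]])

```text
time_s: 23.9
eef_pos: [608.2, 265.2, 134.5]
ee_rot: [-0.148, 0.826, 0.256, 0.48]
force: [-0.6, -0.8, 0.7]
grip_width: 0.875
```

```bash
python3 shot.py 24 200,150,110,130 330,140,110,120
```

```text
t 23.9 pos [608.2 265.2 134.5] z [ 0.717  0.49  -0.496] y [ 0.565 -0.825  0.001] F [-0.6 -0.8  0.7] g 0.875 j [ 0.06  0.49  1.95  2.07  0.54 -0.86]
turn [0. 0. 0.] shift cm [  1.29  44.21 -31.01] rows>= 13.0
```

View pics/s24.png

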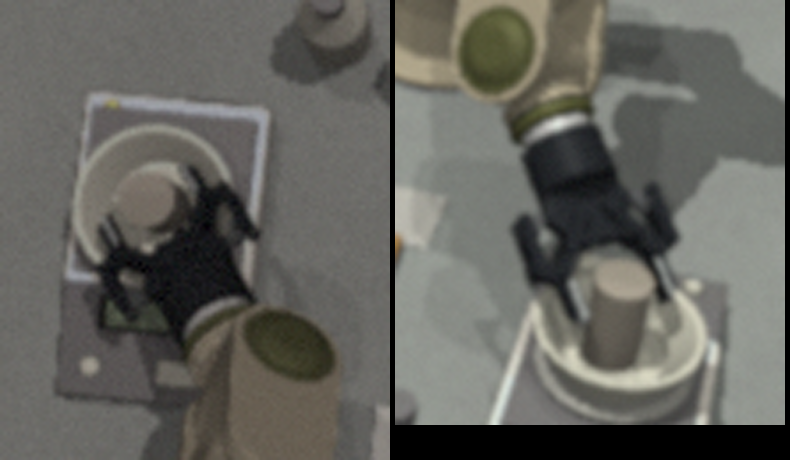

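The core stands released in the bowl. Backing out straight along the tool axis.

Emit:
move_arm(series=[[0,0,0,0,0,-1,0.95],[0,0,0,0,0,-3,1],[0,0,0,0,0,-5.5,1],[0,0,0,0,0,-8.5,1],[0,0,0,0,0,-12,1]])

```text
time_s: 24.42
eef_pos: [520.6, 206.0, 194.0]
ee_rot: [-0.148, 0.826, 0.256, 0.479]
force: [0.4, -1.1, 0.7]
grip_width: 0.998
```

Emit:
move_arm(series=[[0,0,0,3,0,-2,1],[0,0,0,6,3,-5,1],[0,0,0,7,6,-7,1],[0,0,0,8,9,-9,1],[0,0,0,8,12,-11,1]])

```text
time_s: 24.83
eef_pos: [541.9, 74.5, 321.1]
ee_rot: [-0.147, 0.826, 0.258, 0.48]
force: [0.8, 0.8, 1.1]
grip_width: 1.003
```

Emit:
move_arm(series=[[0,0,0,0,0,0,1],[0,0,0,0,0,0,1],[0,0,0,0,0,0,1],[0,0,0,0,0,0,1],[0,0,0,0,0,0,1]])

```text
time_s: 25.25
eef_pos: [541.3, 75.9, 320.4]
ee_rot: [-0.148, 0.826, 0.258, 0.479]
force: [-1.1, 0.2, 0.1]
grip_width: 1.0
```

```bash
python3 shot.py 25 200,150,250,150 190,140,250,150; python3 shot.py 26 200,150,110,130 330,140,110,120;python3 -c "
from h import *
a=cv2.imread('pics/s25.png');b=cv2.imread('pics/s26.png')
cv2.imwrite('pics/s27.png',cv2.resize(np.vstack([a,b[:,:a.shape[1]]]),None,fx=.85,fy=.85))"
```

```text
t 25.25 pos [541.3  75.9 320.4] z [ 0.715  0.492 -0.497] y [ 0.568 -0.823  0.003] F [-1.1  0.2  0.1] g 1.0 j [-0.46 -0.02  1.99  1.21  0.95 -0.16]
turn [0. 0. 0.] shift cm [-6.93 32.32 -7.79] rows>= 8.1
t 25.35 pos [541.5  75.7 320.7] z [ 0.715  0.492 -0.496] y [ 0.568 -0.823  0.004] F [-0.1  0.3 -0. ] g 1.0 j [-0.46 -0.02  1.99  1.21  0.95 -0.16]
turn [0. 0. 0.] shift cm [-6.95 32.28 -7.77] rows>= 8.1
```

View pics/s27.png

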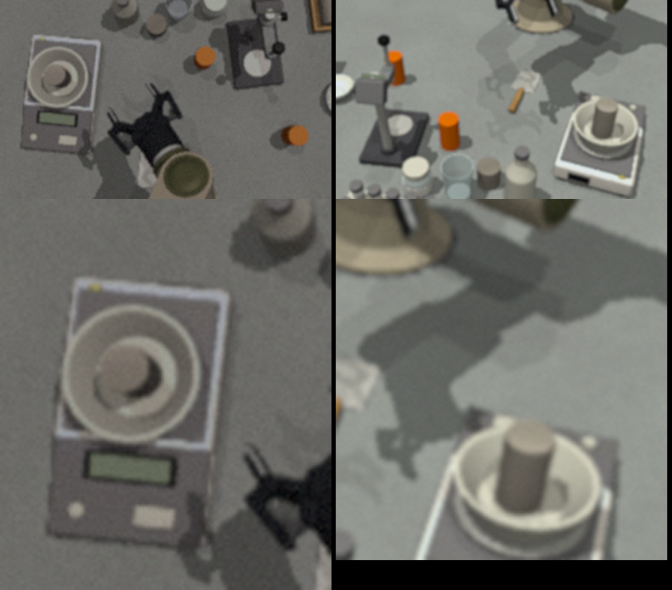

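```bash
python3 -c "
from h import *
T=load('top26');print(onz(T,241.8,206.3,170),onz(T,243.1,207.8,117.5))
from rig import job
print(job.finish_job())"
```

```text
[591.28363926 250.21150592 170.        ] [591.6759001  256.13210515 117.5       ]
the job is handed in; nothing more can be done
None
```

I did the whole job in about 25 s of robot time and handed it in. The hand-in gives no verdict, so what follows rests on my own checks.

**What was done**
- **Height reading:** I pressed the gauge knob until the foot rested on the core. The fingertips were at 241.1 mm, which is 296 − 55 mm, with about 8 N in total on the knob. I held it for about 0.6 s, and pictures showed the knob back up afterwards.
- **Bowl and tare:** I set the bowl on the pan and let go, then pressed the tare key to its stop. The force peaked at about 20 N against the 25 N limit. The key itself was hidden by the arm and bowl, so I judged the press from the travel and force.
- **Core:** I took the core out from under the gauge and lowered it into the bowl until its weight was off the wrist. I then opened the gripper and backed the arm away.

**Last checks**
- **Bowl position:** it is about 2 mm from the pan's centre as measured in the top camera view. The scene camera put the pan about 8 mm farther back. I relied on the top view because it agreed with the arm at the knob.
- **Core position:** it looks upright and stands about 6 mm from the bowl's axis.
- **Everything else:** the wrist reads about 0 N, the gripper is clear of everything, and the bystanders show no visible movement. I did not measure the bystanders' positions, the pan's sinkage or the final key position directly.

**Changed on the way:** my first approach to the bowl, from the front, came close to a wrist joint limit. I pulled back and gripped it from the front-right instead.

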